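Put the stitching tools and the edge tools back at their own rests

ROBOT

A 7-joint arm with a two-finger parallel gripper is mounted at the origin on a cart in front of the work surface, level with it; the furniture and walls round the work are solid. World frame = base frame: x ahead of the robot, y to its left, z up, the work surface at z = 0. Lengths are in m, angles in rad, forces in N, time in s.
With the tool pointing down it reaches from about 0.425 to 0.95 m from the base axis. Payload 4.7 kg.
Tool frame: the origin (TCP) lies on the centre line of the jaws, within the pads' length; the fingertips stand 25 mm ahead of it and the grasp point (between the pads) lies 6 mm ahead of it; z points along the fingers, y is the direction in which the jaws open and shut (so a half turn about z gives the same grasp; the last joint's range is limited). The gripper opens to 87 mm and grips with 3 to 60 N. Pads are 19 mm wide; open, the fingers measure 117 mm over their backs; the gripper's body (75 mm by 190 mm) begins 51 mm behind the grasp point.
Start: joints at [-1.266, 0.469, -0.049, 1.532, 0.024, 1.141, -0.082], TCP at [0.221, 0.638, 0.248] pointing down, gripper open.
Joint ranges: [-2.59, 2.59], [-0.33, 1.99], [-1.39, 1.29], [0.1, 2.45], [-1.04, 4.18], [0.21, 1.99], [-2.66, 2.66]. Speed limits (rad/s): [2.57, 2.57, 3.14, 3.14, 3.14, 3.14, 3.14].

INTERFACE

Orientations are given as a unit quaternion [x, y, z, w].
In Python, from station import robot gives the robot as it stands.
- The arm moves only by the tool servo_tool, never from a script. Its argument "plan" is a list of rows, each an object of numbers: "tx", "ty", "tz": the shift along the tool's x, y, z in mm; "twist": the turn about the tool's z in rad; "claw": the finger opening in mm, from 0 to 87. In form: [{"tx": .., "ty": .., "tz": .., "twist": .., "claw": ..}, ...]. A call has 1 to 10 rows; each row is the pose to reach, as a shift and turn from the pose commanded when the call began, along the tool's axes at that moment; what a row does not reach only later rows make up. A row lasts 1/12 s, in which the tool goes at most 41.7 mm and 7.16 degrees, less where a joint would pass 70% of its speed; a pose out of reach is approached as far as the arm can. A call with a gripper value outside its range is refused whole. The fingers move at their own pace and stop on an object; "squeeze" is the grip in N (left out, the last holds). Time passes only in rows, so rows that repeat a pose let the fingers close. It gives the time, the measured TCP pose, the force and the opening at its end, in the units of the state.
- robot.state(): the state, without advancing time (a new reading comes with each control period).
- robot.snapshot(name): name is "scene" or "top" or "wrist"; returns a dict with "frame" (400x640x3 uint8, blue, green, red), "depth" (400x640 float32, m along the optical axis (not along the pixel's ray), 0 where there is no reading), "camera_matrix" (3x3 intrinsics, pixels), "k1" (the pictures are not rectified: a ray, as slopes to the right and down, at radius r is drawn at 1 + k1 r^2 times it, then the intrinsics apply), "extrinsics" (4x4, takes a point from camera to world coordinates). Camera axes: x right, y down, z forward; pixel columns grow to the right and rows downward; lengths in m; the calibration is good to about 2 mm. A picture is of the moment at which its call begins.
- robot.job_done(): hands the job in, once; it reports no verdict.
The state is a dict: "time_s": time; "joint_pos": joint angles; "joint_vel": joint speeds; "effort": joint torques, N m; "eef_pos": TCP position; "orientation": TCP orientation; "force": force on the tool from outside, world axes, zero at the start; "torque": the same for the moment, N m; "gripper_width": opening from 0.0 (shut) to 1.0 (fully open).
Only numpy, scipy, OpenCV 4.12 (cv2) and the standard library are available. Lean on these libraries where they do the work, as an engineer would, in place of code of your own. Each camera call takes 0.05 s, during which the arm holds its last target.

TASK

The tools of the two tool rests have been crossed over: lay the groover and the awl in the cradles of the rest with the thread spool, and the edge beveller and the edge slicker in those of the rest with the wax pot. At each rest the tool that is used first goes on the left as you face the bench: groover left of the awl, beveller left of the slicker. Let each lie down in its V cradle with the middle of its handle between the two saddles; the spare cradle between the rests is free for parking, and the spool and the pot stay standing where they are.

Things in the scene. Friction and masses are not known exactly. Their poses are not given: they have to be found in the camera images.
- groover_grip (a point): Stitching groover: light brown turned wooden handle 106 mm long and 24 mm thick, thin steel shank with a small metal side guide at its tip; 155 mm long in all. Point on the handle's axis at the middle of the handle (the place to grip; the tool balances within 25 mm of it); its y axis runs along the tool from tip to handle end, and the tool may lie rolled about it.
- awl_grip (a point): Awl: light brown turned wooden handle 84 mm long and 28 mm thick, and a plain thin steel spike; 153 mm long in all. Point on the handle's axis at the middle of the handle (the place to grip; the tool balances within 25 mm of it); its y axis runs along the tool from tip to handle end, and the tool may lie rolled about it.
- beveller_grip (a point): Edge beveller: dark brown turned wooden handle 100 mm long and 24 mm thick, with a short flat shank ending in a small fork; 162 mm long in all. Point on the handle's axis at the middle of the handle (the place to grip; the tool balances within 25 mm of it); its y axis runs along the tool from tip to handle end, and the tool may lie rolled about it.
- slicker_grip (a point): Edge slicker: pale all-wood burnishing stick, ribbed with grooves on one half, no steel; 98 mm long, 27 mm thick. Point on its axis at the middle of its length (the place to grip); its y axis runs along it, and it may lie rolled about it.
- stitch_rest: Rest of the stitching place, fixed: dark board 187 x 172 x 8 mm with two pale V cradles side by side, as on spare_rest, and a spool of cream thread on its front ledge. Origin on the underside, midway between the cradles; x points away from the robot along the tools, y left. The cradles' middles are at x = 0, y = +40 mm (left) and y = -40 mm (right).
- edge_rest: Rest of the edge-finishing place, fixed: the same as stitch_rest in every size and axis, cradles at y = +40 and -40 mm, but with a white wax pot on its front ledge instead of the spool.
- spare_rest: Spare single V cradle on a small fixed board, empty. Origin on the underside below its middle; x along a tool laid in it, away from the robot. Every cradle: two saddles 12 mm thick at x = +-28 mm (fingers pass between), V 38 mm wide at its top (z 44 mm), its bottom at z 25 mm; board top z 8 mm. A tool in it has its handle's middle 41 to 44 mm above the bench, its handle end towards -x.
- spool_mid (a point): Spool of cream waxed thread, 45 mm in diameter, 50 mm high, standing loose on the front ledge of the stitching rest, about 105 mm in front of the line of the cradles' middles. Point at its centre, half-way up. It marks the stitching rest; it is not to be moved.
- pot_mid (a point): White wax pot with a lid, 50 mm in diameter, 57 mm high, standing loose on the front ledge of the edge-finishing rest, about 105 mm in front of the line of the cradles' middles. Point at its centre, half-way up. It marks the edge-finishing rest; it is not to be moved.
Things that resemble listed ones, but are neither listed nor needed, are in the scene too. There is more than one size of the part that bears beveller_grip; the job needs the larger.

How it is judged:
By the outcome, as a careful person would: the job done as asked, in the order asked, and still so for the second after the job is handed in, with the robot touching nothing.
It also fails if it takes over 141 s, if anything falls off the work surface, if the arm or the gripper's body presses on something with over 40 N, if the wrist force passes 120 N, or if a joint passes its speed limit or range.

## Working session

There is one attempt and no reset: what is moved stays moved. The work goes in short steps, Python scripts to look and compute and a tool call to move; the robot and the scene stay as the last step left them, time stands still between calls to the robot, and variables do not carry over. Pictures are saved under pics/ and viewed, and the job is handed in when it is done.

Besides the shell and the picture viewer there is one more tool, called after ">>>" as a command line: name --argument value ..., lists and objects as JSON in quotes. servo_tool: Moves the arm, as the interface text tells. Its arguments: {"type":"object","properties":{"plan":{"type":"array","items":{"type":"object","properties":{"tx":{"type":"number"},"ty":{"type":"number"},"tz":{"type":"number"},"twist":{"type":"number"},"claw":{"type":"number"}}}},"squeeze":{"type":"number"}},"required":["plan"]}

```bash
ls; mkdir -p pics; cat > h.py <<'E'
import numpy as np, cv2
from station import robot
def snap(n,fn=None):
    s=robot.snapshot(n)
    if fn: cv2.imwrite('pics/'+fn,s['frame']); np.savez('pics/'+fn[:-4]+'.npz',depth=s['depth'],K=s['camera_matrix'],k1=s['k1'],E=s['extrinsics'],f=s['frame'])
    return s
def load(fn):
    z=np.load('pics/'+fn+'.npz'); return dict(depth=z['depth'],camera_matrix=z['K'],k1=float(z['k1']),extrinsics=z['E'],frame=z['f'])
def ray(s,u,v):
    K=s['camera_matrix'];d=np.array([s['k1'],0,0,0,0],float)
    p=cv2.undistortPoints(np.array([[[u,v]]],float),K,d)[0,0]
    return np.array([p[0],p[1],1.])
def atz(s,u,v,z):
    E=s['extrinsics'];d=E[:3,:3]@ray(s,u,v);o=E[:3,3]
    return o+d*(z-o[2])/d[2]
def atd(s,u,v):
    E=s['extrinsics'];r=ray(s,u,v);dd=s['depth'][int(v),int(u)]
    return E[:3,:3]@(r*dd)+E[:3,3]
def proj(s,p):
    E=s['extrinsics'];c=E[:3,:3].T@(np.array(p)-E[:3,3]);r=c[:2]/c[2]
    r=r*(1+s['k1']*(r@r));K=s['camera_matrix'];return K[0,0]*r[0]+K[0,2],K[1,1]*r[1]+K[1,2]
def tri(s1,p1,s2,p2):
    A=[];b=[]
    for s,p in((s1,p1),(s2,p2)):
        E=s['extrinsics'];d=E[:3,:3]@ray(s,*p);d/=np.linalg.norm(d);P=np.eye(3)-np.outer(d,d);A.append(P);b.append(P@E[:3,3])
    A=np.array(A);x=np.linalg.solve(A.sum(0),sum(b))
    return x,[np.linalg.norm(A[i]@x-b[i]) for i in(0,1)]
E
python3 - <<'E'
from h import *
for n in('scene','top','wrist'):
    s=snap(n,n+'0.png'); print(n,s['camera_matrix'].tolist(),s['k1'],s['extrinsics'].round(3).tolist())
print(robot.state())
E
```

```text
pics
scene [[376.2921595841839, 0.0, 324.2968171865998], [0.0, 376.2921595841839, 201.5087394684672], [0.0, 0.0, 1.0]] 0.029123587536358193 [[0.834, -0.416, 0.362, 0.155], [-0.552, -0.645, 0.529, -0.624], [0.013, -0.641, -0.767, 0.879], [0.0, 0.0, 0.0, 1.0]]
top [[513.6458430995099, 0.0, 314.1578748223923], [0.0, 513.6458430995099, 201.6794772277983], [0.0, 0.0, 1.0]] 0.004691932026906516 [[0.002, -0.987, 0.158, 0.33], [-1.0, -0.003, -0.003, -0.046], [0.003, -0.158, -0.987, 1.253], [0.0, 0.0, 0.0, 1.0]]
wrist [[299.9906920559722, 0.0, 315.3151310654735], [0.0, 299.9906920559722, 201.87408416018454], [0.0, 0.0, 1.0]] -0.04943327065089736 [[0.328, 0.908, 0.262, 0.148], [0.945, -0.314, -0.093, 0.664], [-0.002, 0.278, -0.961, 0.384], [0.0, 0.0, 0.0, 1.0]]
{'time_s': 0.15, 'joint_pos': array([-1.2658593 ,  0.4692612 , -0.04860199,  1.53338818,  0.0241228 ,
        1.14098448, -0.08229243]), 'joint_vel': array([ 0.00013098, -0.0050192 , -0.00047607, -0.00361892,  0.00094807,
        0.00035519, -0.00028199]), 'effort': array([ 2.86757731e-04, -5.08430743e+01, -8.07433203e-02, -2.36418021e+01,
       -6.12480543e-02,  3.57251172e-02,  1.16975148e-04]), 'eef_pos': array([0.22102863, 0.63736024, 0.24675039]), 'orientation': array([ 1.66120632e-01,  9.86105170e-01, -7.21776014e-04, -9.06087626e-05]), 'force': array([-1.16640073,  0.13257603, -0.58063702]), 'torque': array([ 0.0185392 , -0.01154452, -0.00576095]), 'gripper_width': 1.000024129206043}
```

View pics/top0.png

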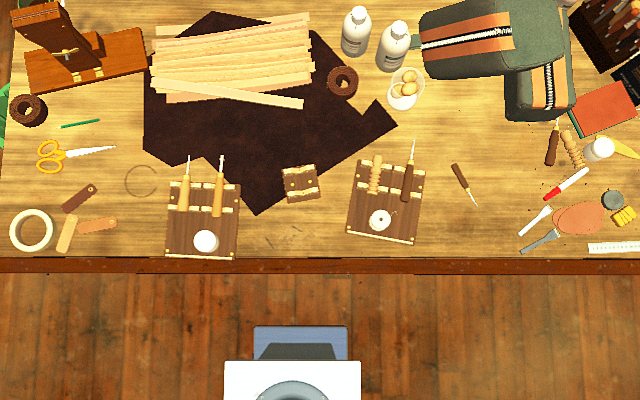

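View pics/scene0.png

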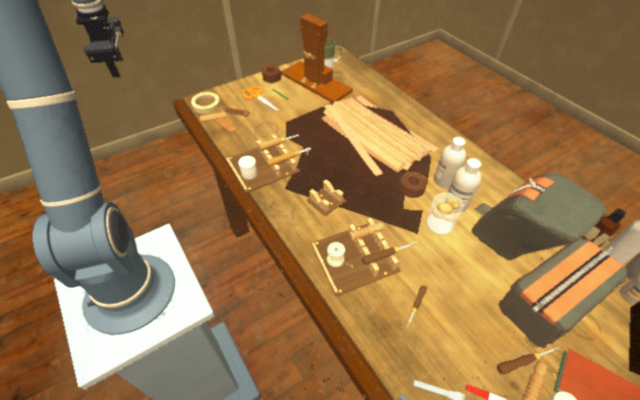

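View pics/wrist0.png

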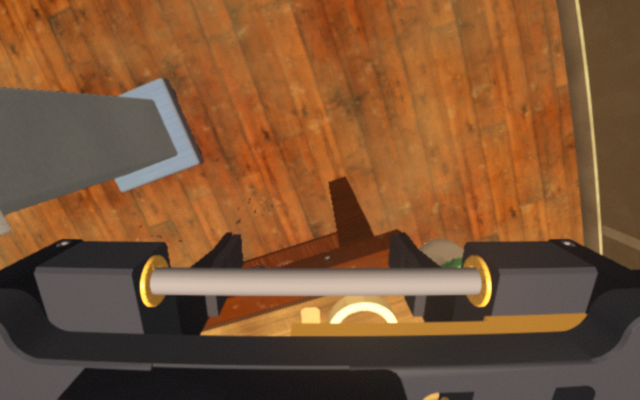

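```bash
python3 - <<'E'
from h import *
s=load('top0');f=s['frame']
a=cv2.resize(f[130:270,150:310],None,fx=4.5,fy=4,interpolation=cv2.INTER_CUBIC);a=cv2.resize(f[130:270,150:310],None,fx=4,fy=4,interpolation=cv2.INTER_CUBIC)
b=cv2.resize(f[130:270,335:495],None,fx=4,fy=4,interpolation=cv2.INTER_CUBIC)
c=cv2.resize(f[105:255,490:640],None,fx=4,fy=4,interpolation=cv2.INTER_CUBIC)
cv2.imwrite('pics/a1.png',a);cv2.imwrite('pics/b1.png',b);cv2.imwrite('pics/c1.png',c)
E
```

```text
(no output)
```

View pics/a1.png

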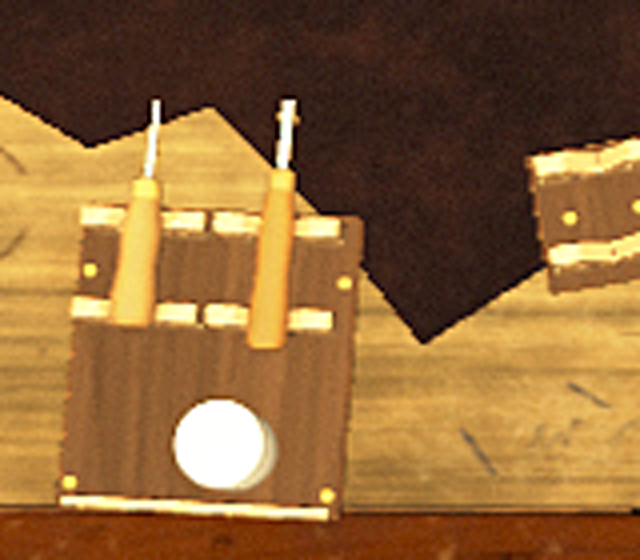

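View pics/b1.png

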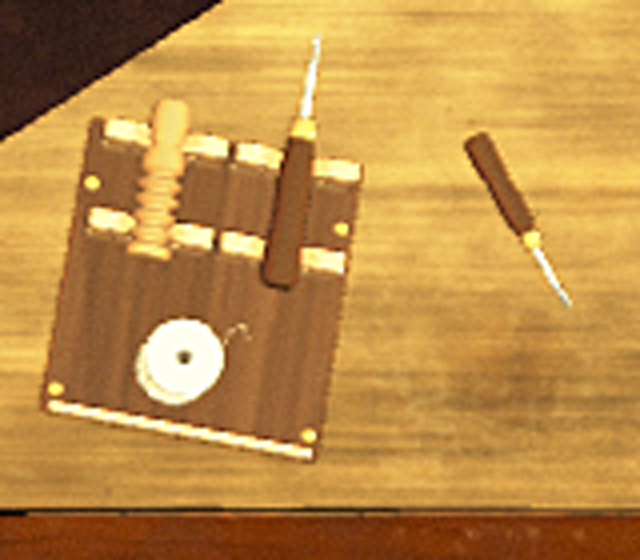

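View pics/c1.png

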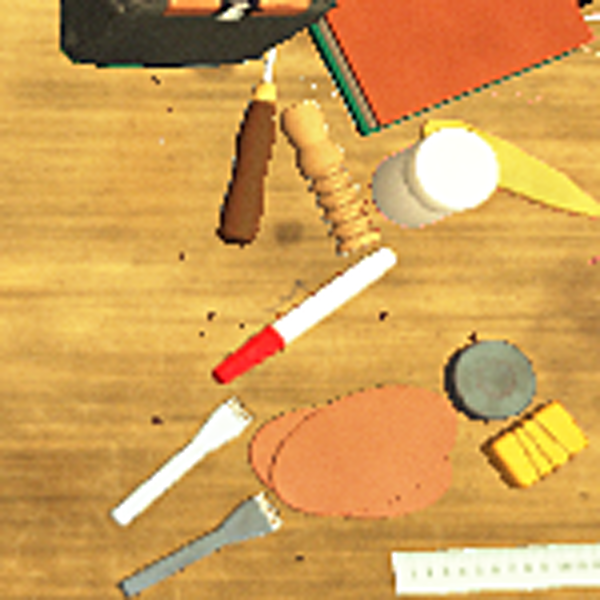

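```bash
python3 - <<'E'
from h import *
s=load('top0')
def A(x,y,z): return atz(s,150+x/4,130+y/4,z)
def B(x,y,z): return atz(s,335+x/4,130+y/4,z)
def C(x,y,z): return atz(s,490+x/4,105+y/4,z)
def L(n,p,q,g=None):
    d=p-q; print(n,'handle end',q.round(3),'tip',p.round(3),'len',np.linalg.norm(d).round(4),'ang',np.degrees(np.arctan2(d[1],d[0])).round(1))
print('awl');L('all',A(155,100,.043),A(134,325,.043));L('handle',A(147,180,.043),A(134,325,.043))
print('groover');L('all',A(289,100,.043),A(265,348,.043));L('h',A(282,172,.043),A(265,348,.043))
print('bev rest');L('all',B(318,38,.043),B(278,286,.043));L('h',B(302,120,.043),B(278,286,.043))
print('small');L('all',B(570,303,.012),B(474,138,.012));L('h',B(530,240,.012),B(474,138,.012))
print('right');L('all',C(270,48,.012),C(234,240,.012));L('h',C(264,88,.012),C(234,240,.012))
print('slicker');L('all',B(172,100,.043),B(150,256,.043)); L('slick2',C(300,108,.012),C(360,248,.012))
for n,F,c in(('edge',A,[(80,205),(362,218),(340,518),(60,505)]),('stitch',B,[(95,118),(362,165),(313,460),(42,408)])):
    P=[F(x,y,.008) for x,y in c]; print(n,[p.round(3).tolist() for p in P],[np.linalg.norm(P[i]-P[i-1]).round(3) for i in range(4)])
print('depth checks',[ (atd(s,u,v)).round(3).tolist() for u,v in((184,202),(217,203),(373,175),(407,182),(205,241),(380,219),(460,180),(300,186))])
E
```

```text
awl
all handle end [0.499 0.26  0.043] tip [0.637 0.253 0.043] len 0.1375 ang -2.9
handle handle end [0.499 0.26  0.043] tip [0.587 0.256 0.043] len 0.088 ang -2.7
groover
all handle end [0.486 0.182 0.043] tip [0.637 0.173 0.043] len 0.1514 ang -3.6
h handle end [0.486 0.182 0.043] tip [0.592 0.175 0.043] len 0.1069 ang -3.6
bev rest
all handle end [ 0.524 -0.266  0.043] tip [ 0.677 -0.294  0.043] len 0.1554 ang -10.5
h handle end [ 0.524 -0.266  0.043] tip [ 0.626 -0.283  0.043] len 0.1031 ang -9.6
small
all handle end [ 0.622 -0.395  0.012] tip [ 0.519 -0.449  0.012] len 0.1166 ang -152.2
h handle end [ 0.622 -0.395  0.012] tip [ 0.558 -0.427  0.012] len 0.0715 ang -153.6
right
all handle end [ 0.622 -0.63   0.012] tip [ 0.745 -0.661  0.012] len 0.1275 ang -14.2
h handle end [ 0.622 -0.63   0.012] tip [ 0.719 -0.655  0.012] len 0.1009 ang -14.7
slicker
all handle end [ 0.542 -0.189  0.043] tip [ 0.638 -0.204  0.043] len 0.097 ang -8.8
slick2 handle end [ 0.617 -0.707  0.012] tip [ 0.706 -0.677  0.012] len 0.0946 ang 18.8
edge [[0.579, 0.306, 0.008], [0.571, 0.132, 0.008], [0.387, 0.14, 0.008], [0.395, 0.309, 0.008]] [np.float64(0.184), np.float64(0.174), np.float64(0.184), np.float64(0.169)]
stitch [[0.635, -0.161, 0.008], [0.606, -0.326, 0.008], [0.423, -0.29, 0.008], [0.454, -0.126, 0.008]] [np.float64(0.184), np.float64(0.168), np.float64(0.186), np.float64(0.167)]
depth checks [[0.52, 0.257, 0.056], [0.518, 0.179, 0.055], [0.586, -0.19, 0.054], [0.569, -0.27, 0.057], [0.427, 0.203, 0.061], [0.485, -0.209, 0.023], [0.582, -0.408, 0.016], [0.568, -0.015, 0.006]]
```

>>> servo_tool --plan '[{"tx": -534, "ty": -260, "tz": 0, "twist": -0.286, "claw": 50}, {"tx": -534, "ty": -260, "tz": 0, "twist": -0.286, "claw": 50}, {"tx": -534, "ty": -260, "tz": 0, "twist": -0.286, "claw": 50}, {"tx": -534, "ty": -260, "tz": 0, "twist": -0.286, "claw": 50}, {"tx": -534, "ty": -260, "tz": 0, "twist": -0.286, "claw": 50}, {"tx": -534, "ty": -260, "tz": 0, "twist": -0.286, "claw": 50}, {"tx": -534, "ty": -260, "tz": 0, "twist": -0.286, "claw": 50}, {"tx": -534, "ty": -260, "tz": 0, "twist": -0.286, "claw": 50}, {"tx": -534, "ty": -260, "tz": 0, "twist": -0.286, "claw": 50}, {"tx": -534, "ty": -260, "tz": 0, "twist": -0.286, "claw": 50}]'

```text
time_s: 0.98
eef_pos: [0.5163, 0.3409, 0.2474]
orientation: [0.024, 1.0, -0.0, -0.0]
force: [0.4, 0.8, -0.1]
gripper_width: 0.578
```

>>> servo_tool --plan '[{"tx": -130, "ty": -118}, {"tx": -130, "ty": -118}, {"tx": -130, "ty": -118}, {"tx": -130, "ty": -118}, {"tx": -130, "ty": -118}, {"tx": -130, "ty": -118}]'

```text
schema error: expected keys tx, ty, tz, twist, claw
```

```bash
python3 - <<'E'
from h import *
s=snap('wrist','w1.png');st=robot.state();print(st['eef_pos'],st['orientation'],s['extrinsics'].round(3))
E
```

```text
[0.52423938 0.33129633 0.24744092] [ 0.03053075  0.99952487 -0.00310539  0.00287583] [[ 0.048  0.96   0.278  0.44 ]
 [ 0.999 -0.046 -0.014  0.346]
 [-0.     0.278 -0.961  0.385]
 [ 0.     0.     0.     1.   ]]
```

View pics/w1.png

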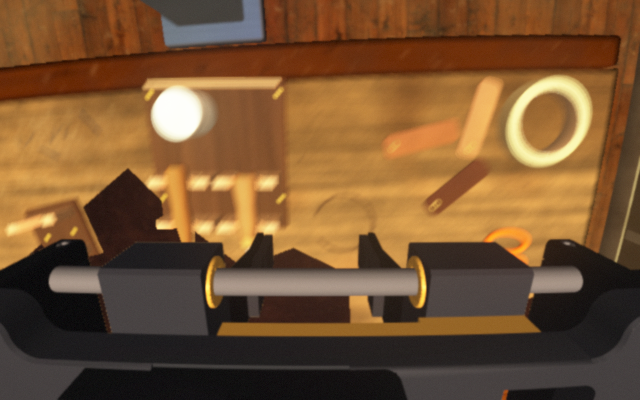

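>>> servo_tool --plan '[{"tx": -130, "ty": -118, "tz": 0, "twist": 0, "claw": 50}, {"tx": -130, "ty": -118, "tz": 0, "twist": 0, "claw": 50}, {"tx": -130, "ty": -118, "tz": 0, "twist": 0, "claw": 50}, {"tx": -130, "ty": -118, "tz": 0, "twist": 0, "claw": 50}, {"tx": -130, "ty": -118, "tz": 0, "twist": 0, "claw": 50}, {"tx": -130, "ty": -118, "tz": 0, "twist": 0, "claw": 50}, {"tx": -130, "ty": -118, "tz": 0, "twist": 0, "claw": 50}]'

```text
time_s: 1.62
eef_pos: [0.6393, 0.2184, 0.2469]
orientation: [0.025, 1.0, 0.0, -0.001]
force: [-0.0, 1.0, -0.4]
gripper_width: 0.574
```

```bash
python3 - <<'E'
from h import *
s=snap('wrist','w2.png');st=robot.state();print(st['eef_pos'],st['orientation'],s['extrinsics'].round(3))
cv2.imwrite('pics/w2c.png',cv2.resize(s['frame'][0:260,160:520],None,fx=2.2,fy=2.2,interpolation=cv2.INTER_CUBIC))
E
```

```text
[0.63853659 0.22000627 0.24702555] [ 2.32435651e-02  9.99729424e-01  4.29770947e-04 -7.94368178e-04] [[ 0.049  0.96   0.276  0.563]
 [ 0.999 -0.047 -0.014  0.223]
 [ 0.     0.277 -0.961  0.384]
 [ 0.     0.     0.     1.   ]]
```

View pics/w2c.png

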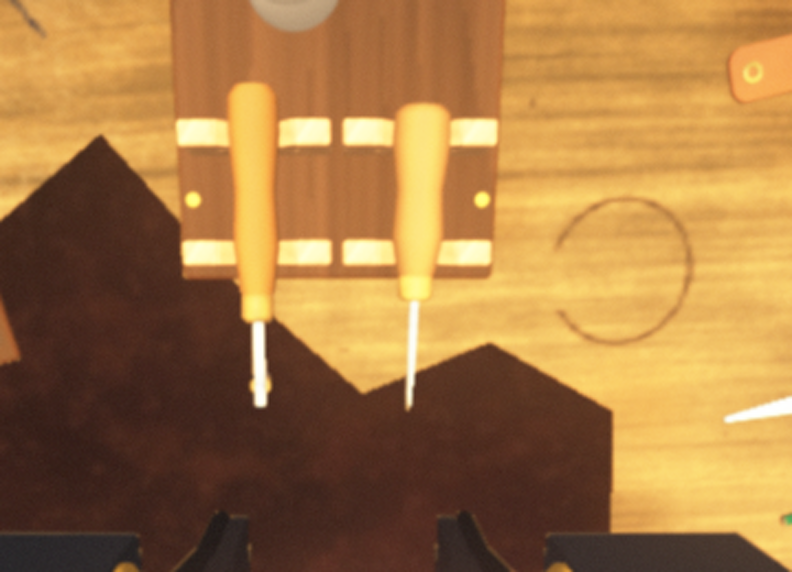

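```bash
python3 - <<'E'
from h import *
s=load('w2')
P=lambda x,y,z:atz(s,160+x/2.2-.27,y/2.2-.27,z)
D=lambda x,y:atd(s,160+x/2.2,y/2.2)
for n,c in(('right',[(177,131),(331,131),(183,253),(332,252)]),('left',[(343,131),(497,131),(343,252),(491,253)])):
    q=[P(x,y,.044) for x,y in c]; m=sum(q)/4
    ax=(q[2]+q[3]-q[0]-q[1])/2
    print(n,[v.round(4).tolist() for v in q],'mid',m.round(4),'sep',np.linalg.norm(ax).round(4),'ang',np.degrees(np.arctan2(ax[1],ax[0])).round(2), 'trans',[np.degrees(np.arctan2(*(q[i+1]-q[i])[:2])).round(2) for i in(0,2)])
print('depth sad',[D(*p).round(4).tolist() for p in((200,131),(305,131),(305,252),(205,253),(370,131),(475,131),(470,253),(365,252))])
print('board',D(210,180),D(450,180))
print('groover mid',D(254,190),'awl',D(418,200), D(422,150))
for n,e,f,t in(('groover',(251,83),(257,322),(260,408)),('awl',(424,104),(415,300),(408,410))):
    a,b,c=P(*e,.043),P(*f,.043),P(*t,.043); d=b-a
    print(n,a.round(4),b.round(4),'mid',((a+b)/2).round(4),'hl',np.linalg.norm(d).round(4),'all',np.linalg.norm(c-a).round(4),'ang',np.degrees(np.arctan2(d[1],d[0])).round(2))
E
```

```text
right [[0.5009, 0.1473, 0.044], [0.5049, 0.2209, 0.044], [0.5574, 0.1442, 0.044], [0.5609, 0.2184, 0.044]] mid [0.531  0.1827 0.044 ] sep 0.0563 ang -2.88 trans [np.float64(3.18), np.float64(2.67)]
left [[0.5052, 0.2266, 0.044], [0.5085, 0.3001, 0.044], [0.5611, 0.2238, 0.044], [0.565, 0.2975, 0.044]] mid [0.535 0.262 0.044] sep 0.0563 ang -2.75 trans [np.float64(2.52), np.float64(3.02)]
depth sad [[0.5017, 0.1585, 0.0435], [0.5046, 0.2088, 0.044], [0.5605, 0.2053, 0.0445], [0.5583, 0.1554, 0.0439], [0.506, 0.2397, 0.0434], [0.5086, 0.2895, 0.0457], [0.5649, 0.2874, 0.0436], [0.562, 0.235, 0.0436]]
board [0.52016443 0.15476723 0.00821223] [0.52668912 0.28320762 0.00898553]
groover mid [0.53064024 0.18308632 0.05053854] awl [0.53923724 0.26090324 0.05272148] [0.51767249 0.26268496 0.05761024]
groover [0.4816 0.1843 0.043 ] [0.5935 0.1782 0.043 ] mid [0.5375 0.1812 0.043 ] hl 0.1121 all 0.1572 ang -3.16
awl [0.4949 0.2656 0.043 ] [0.5864 0.2592 0.043 ] mid [0.5406 0.2624 0.043 ] hl 0.0918 all 0.1491 ang -3.99
```

>>> servo_tool --plan '[{"tx": -50, "ty": -238, "tz": 0, "twist": 0, "claw": 50}, {"tx": -50, "ty": -238, "tz": 0, "twist": 0, "claw": 50}, {"tx": -50, "ty": -238, "tz": 0, "twist": 0, "claw": 50}, {"tx": -50, "ty": -238, "tz": 0, "twist": 0, "claw": 50}, {"tx": -50, "ty": -238, "tz": 0, "twist": 0, "claw": 50}, {"tx": -50, "ty": -238, "tz": 0, "twist": 0, "claw": 50}, {"tx": -50, "ty": -238, "tz": 0, "twist": 0, "claw": 50}, {"tx": -50, "ty": -238, "tz": 0, "twist": 0, "claw": 50}]'

```text
time_s: 2.33
eef_pos: [0.6777, -0.0224, 0.2476]
orientation: [0.025, 1.0, 0.0, -0.0]
force: [-0.4, 0.7, 0.2]
gripper_width: 0.579
```

```bash
python3 - <<'E'
from h import *
s=snap('wrist','w3.png');st=robot.state();print(st['eef_pos'],st['orientation'],s['extrinsics'].round(3))
cv2.imwrite('pics/w3c.png',cv2.resize(s['frame'][0:260,160:520],None,fx=2.2,fy=2.2,interpolation=cv2.INTER_CUBIC))
E
```

```text
[ 0.67767998 -0.01952407  0.24744871] [ 2.31342078e-02  9.99731983e-01  8.46157384e-04 -2.33112356e-04] [[ 0.05   0.959  0.277  0.601]
 [ 0.999 -0.048 -0.014 -0.017]
 [-0.     0.278 -0.961  0.385]
 [ 0.     0.     0.     1.   ]]
```

View pics/w3c.png

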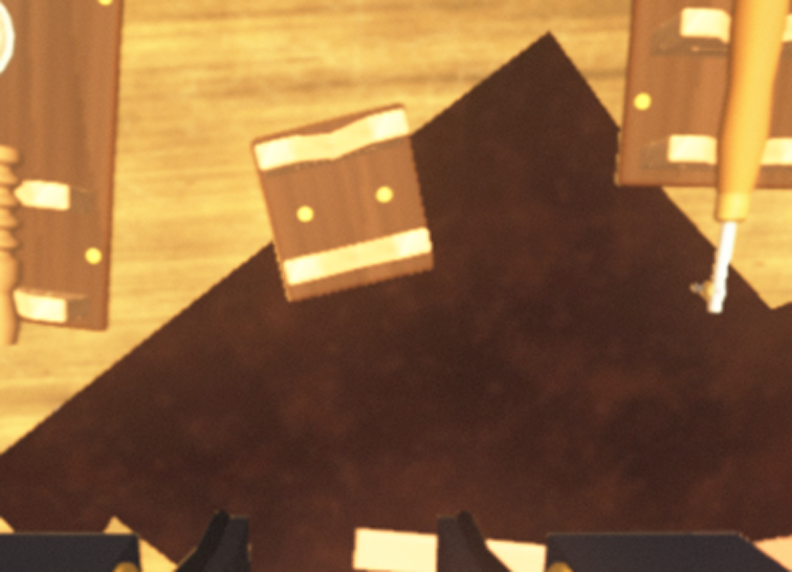

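>>> servo_tool --plan '[{"tx": -23, "ty": -230, "tz": 0, "twist": 0.126, "claw": 50}, {"tx": -23, "ty": -230, "tz": 0, "twist": 0.126, "claw": 50}, {"tx": -23, "ty": -230, "tz": 0, "twist": 0.126, "claw": 50}, {"tx": -23, "ty": -230, "tz": 0, "twist": 0.126, "claw": 50}, {"tx": -23, "ty": -230, "tz": 0, "twist": 0.126, "claw": 50}, {"tx": -23, "ty": -230, "tz": 0, "twist": 0.126, "claw": 50}, {"tx": -23, "ty": -230, "tz": 0, "twist": 0.126, "claw": 50}, {"tx": -23, "ty": -230, "tz": 0, "twist": 0.126, "claw": 50}]'

```text
time_s: 3.05
eef_pos: [0.6905, -0.2505, 0.2471]
orientation: [0.086, 0.996, 0.001, -0.0]
force: [0.5, 0.3, -0.3]
gripper_width: 0.576
```

```bash
python3 - <<'E'
from h import *
s=snap('wrist','w4.png');st=robot.state();print(st['eef_pos'],st['orientation'],s['extrinsics'].round(3))
cv2.imwrite('pics/w4c.png',cv2.resize(s['frame'][0:260,160:520],None,fx=2.2,fy=2.2,interpolation=cv2.INTER_CUBIC))
s=load('w3')
P=lambda x,y,z:atz(s,160+x/2.2-.27,y/2.2-.27,z)
q=[P(x,y,.044) for x,y in((262,158),(405,122),(288,271),(427,242))];m=sum(q)/4;ax=(q[2]+q[3]-q[0]-q[1])/2
print([v.round(4).tolist() for v in q],'mid',m,'sep',np.linalg.norm(ax),np.linalg.norm(q[1]-q[0]),'ang',np.degrees(np.arctan2(ax[1],ax[0])).round(2), 'trans',[np.degrees(np.arctan2(*(q[i+1]-q[i])[:2])).round(2) for i in(0,2)])
print([atd(s,160+x/2.2,y/2.2).round(4).tolist() for x,y in((270,156),(395,124),(297,269),(418,244),(345,205))])
E
```

```text
[ 0.69103154 -0.24849619  0.24713495] [ 8.48114173e-02  9.96395979e-01  1.43759270e-03 -1.03847829e-04] [[ 0.172  0.946  0.274  0.615]
 [ 0.985 -0.166 -0.046 -0.236]
 [ 0.002  0.278 -0.961  0.384]
 [ 0.     0.     0.     1.   ]]
[[0.5538, -0.0538, 0.044], [0.5411, 0.0155, 0.044], [0.6075, -0.045, 0.044], [0.5969, 0.0249, 0.044]] mid [ 0.57483475 -0.01457196  0.044     ] sep 0.05550810081698492 0.07043723040634634 ang 9.41 trans [np.float64(-10.35), np.float64(-8.59)]
[[0.5535, -0.0495, 0.045], [0.542, 0.0111, 0.0434], [0.607, -0.04, 0.0454], [0.598, 0.0206, 0.0446], [0.5754, -0.0143, 0.0091]]
```

View pics/w4c.png

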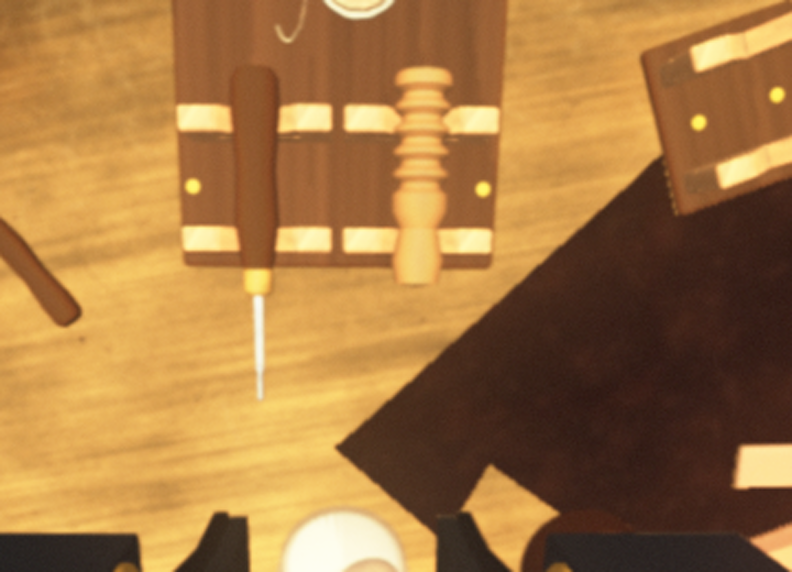

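```bash
python3 - <<'E'
from h import *
s=load('w4')
P=lambda x,y,z:atz(s,160+x/2.2-.27,y/2.2-.27,z)
D=lambda x,y:atd(s,160+x/2.2,y/2.2)
for n,c in(('right',[(177,118),(331,118),(183,240),(332,240)]),('left',[(344,118),(498,120),(343,240),(491,240)])):
    q=[P(x,y,.044) for x,y in c]; m=sum(q)/4
    ax=(q[2]+q[3]-q[0]-q[1])/2
    print(n,[v.round(4).tolist() for v in q],'mid',m.round(4),'sep',np.linalg.norm(ax).round(4),'ang',np.degrees(np.arctan2(ax[1],ax[0])).round(2), 'trans',[np.degrees(np.arctan2(*(q[i+1]-q[i])[:2])).round(2) for i in(0,2)])
print('depth sad',[D(*p).round(4).tolist() for p in((200,118),(305,118),(305,240),(205,240),(370,118),(475,118),(470,240),(365,240))])
for n,e,f,t in(('bev',(254,66),(257,294),(260,400)),('slick',(424,67),(415,284),(415,284))):
    a,b,c=P(*e,.043),P(*f,.043),P(*t,.043); d=b-a
    print(n,a.round(4),b.round(4),'mid',((a+b)/2).round(4),'hl',np.linalg.norm(d).round(4),'all',np.linalg.norm(c-a).round(4),'ang',np.degrees(np.arctan2(d[1],d[0])).round(2))
print('bev d',[D(256,y) .round(4).tolist() for y in(90,140,180,220,260)],'sl',[D(419,y) .round(4).tolist() for y in(75,150,180,220,270)])
f=s['frame'];cv2.imwrite('pics/w4d.png',cv2.resize(f[20:200,250:310],None,fx=4,fy=3.3,interpolation=cv2.INTER_CUBIC))
t=load('top0')['frame'];cv2.imwrite('pics/t2.png',np.hstack([cv2.resize(t[110:175,530:570],None,fx=8,fy=8,interpolation=cv2.INTER_CUBIC),cv2.resize(t[135:205,392:432],None,fx=8,fy=8*65/70,interpolation=cv2.INTER_CUBIC)]))
E
```

```text
right [[0.5388, -0.3025, 0.044], [0.5518, -0.2304, 0.044], [0.5941, -0.3125, 0.044], [0.6071, -0.2397, 0.044]] mid [ 0.5729 -0.2713  0.044 ] sep 0.0561 ang -9.93 trans [np.float64(10.25), np.float64(10.12)]
left [[0.5529, -0.2243, 0.044], [0.5659, -0.1521, 0.044], [0.608, -0.2344, 0.044], [0.6204, -0.162, 0.044]] mid [ 0.5868 -0.1932  0.044 ] sep 0.0557 ang -10.35 trans [np.float64(10.26), np.float64(9.71)]
depth sad [[0.541, -0.2915, 0.0437], [0.55, -0.2423, 0.0443], [0.6051, -0.2527, 0.0436], [0.5963, -0.3017, 0.043], [0.5552, -0.2118, 0.0434], [0.5635, -0.1624, 0.0434], [0.619, -0.172, 0.0438], [0.6102, -0.2234, 0.0438]]
bev [ 0.5229 -0.2619  0.043 ] [ 0.6263 -0.2818  0.043 ] mid [ 0.5746 -0.2718  0.043 ] hl 0.1054 all 0.1603 ang -10.89
slick [ 0.537  -0.1834  0.043 ] [ 0.6352 -0.2022  0.043 ] mid [ 0.5861 -0.1928  0.043 ] hl 0.1 all 0.1 ang -10.84
bev d [[0.536, -0.262, 0.0534], [0.5569, -0.2665, 0.0518], [0.5741, -0.2702, 0.0507], [0.5921, -0.2738, 0.0517], [0.6103, -0.2781, 0.0477]] sl [[0.5432, -0.1879, 0.0561], [0.575, -0.1928, 0.0576], [0.5878, -0.1943, 0.0547], [0.6057, -0.197, 0.0554], [0.6286, -0.2004, 0.0554]]
```

View pics/w4d.png

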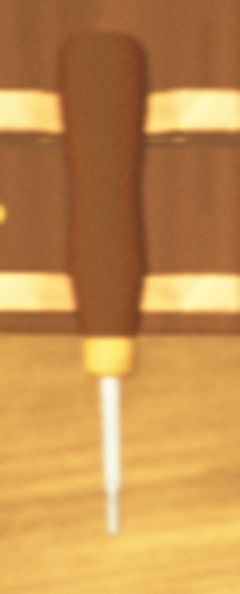

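View pics/t2.png

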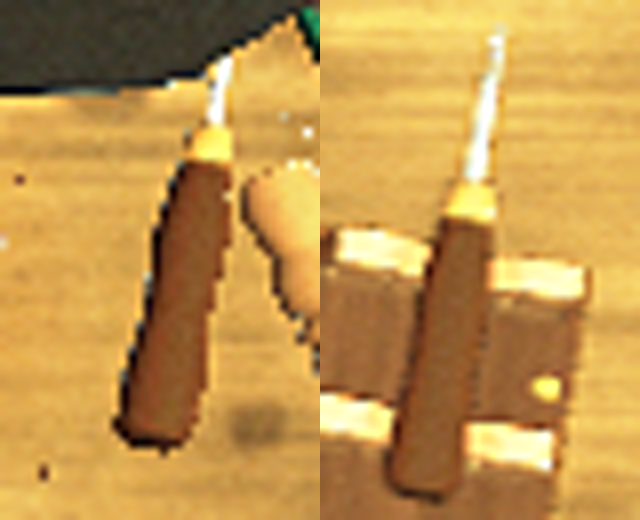

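```bash
cat >> h.py <<'E'
def go(x,y,z,yawdeg,z0=None):
    from scipy.spatial.transform import Rotation as R
    st=robot.state();M=R.from_quat(st['orientation']).as_matrix();d=np.array([x,y,z])-st['eef_pos']
    yaw=np.degrees(np.arctan2(-M[1,0],-M[0,0]));t=M.T@d*1000
    tw=-np.radians((yawdeg-yaw+180)%360-180)
    print('t',round(st['time_s'],2),'pos',st['eef_pos'].round(4),'yaw',yaw.round(2),'w',round(st['gripper_width']*87,1),'F',st['force'].round(1),'| tx %.1f ty %.1f tz %.1f twist %.3f rows %.1f'%(*t,tw,np.linalg.norm(t)/41.7))
E
python3 -c "
from h import *
go(.5765,-.2720,.130,-10.3)"
```

```text
t 3.1 pos [ 0.691  -0.2485  0.2471] yaw -9.73 w 50.0 F [ 0.2  1.1 -0.9] | tx 108.9 ty -42.9 tz 117.1 twist 0.010 rows 4.0
```

>>> servo_tool --plan '[{"tx": 109, "ty": -43, "tz": 117, "twist": 0.01, "claw": 50}, {"tx": 109, "ty": -43, "tz": 117, "twist": 0.01, "claw": 50}, {"tx": 109, "ty": -43, "tz": 117, "twist": 0.01, "claw": 50}, {"tx": 109, "ty": -43, "tz": 117, "twist": 0.01, "claw": 50}, {"tx": 109, "ty": -43, "tz": 117, "twist": 0.01, "claw": 50}, {"tx": 109, "ty": -43, "tz": 117, "twist": 0.01, "claw": 50}, {"tx": 109, "ty": -43, "tz": 117, "twist": 0.01, "claw": 50}, {"tx": 109, "ty": -43, "tz": 117, "twist": 0.01, "claw": 50}]'

```text
time_s: 3.77
eef_pos: [0.5784, -0.2736, 0.1321]
orientation: [0.09, 0.996, 0.0, 0.002]
force: [-0.1, 0.2, 1.0]
gripper_width: 0.575
```

```bash
python3 -c "
from h import *
go(.5765,-.2720,.048,-10.3)
s=snap('wrist','w5.png')
go(.5765,-.2720,.048,-10.3)"
```

```text
t 3.77 pos [ 0.5784 -0.2736  0.1321] yaw -10.29 w 50.0 F [-0.1  0.2  1. ] | tx 2.5 ty 1.2 tz 84.1 twist 0.000 rows 2.0
t 3.82 pos [ 0.5782 -0.2741  0.1321] yaw -10.32 w 50.1 F [-0.2 -0.8  0.4] | tx 2.3 ty 1.8 tz 84.1 twist -0.000 rows 2.0
```

View pics/w5.png

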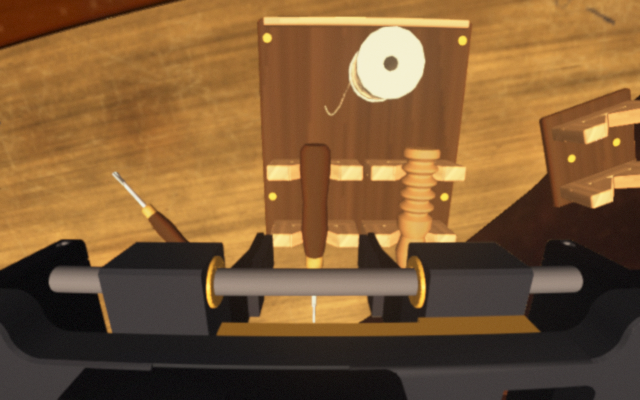

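>>> servo_tool --plan '[{"tx": 2, "ty": 2, "tz": 42, "twist": 0, "claw": 50}, {"tx": 2, "ty": 2, "tz": 70, "twist": 0, "claw": 50}, {"tx": 2, "ty": 2, "tz": 84, "twist": 0, "claw": 50}, {"tx": 2, "ty": 2, "tz": 84, "twist": 0, "claw": 50}, {"tx": 2, "ty": 2, "tz": 84, "twist": 0, "claw": 50}, {"tx": 2, "ty": 2, "tz": 84, "twist": 0, "claw": 50}]'

```text
time_s: 4.32
eef_pos: [0.5754, -0.2741, 0.0484]
orientation: [0.092, 0.996, -0.001, 0.002]
force: [-0.2, -0.2, -0.9]
gripper_width: 0.576
```

```bash
python3 -c "
from h import *
go(.5765,-.2720,.048,-10.3)"
```

```text
t 4.32 pos [ 0.5754 -0.2741  0.0484] yaw -10.52 w 50.1 F [-0.2 -0.2 -0.9] | tx -0.7 ty 2.3 tz 0.4 twist -0.004 rows 0.1
```

>>> servo_tool --plan '[{"tx": 0, "ty": 2, "tz": 0, "twist": 0, "claw": 10}, {"tx": 0, "ty": 2, "tz": 0, "twist": 0, "claw": 10}, {"tx": 0, "ty": 2, "tz": 0, "twist": 0, "claw": 10}, {"tx": 0, "ty": 2, "tz": 0, "twist": 0, "claw": 10}, {"tx": 0, "ty": 2, "tz": 0, "twist": 0, "claw": 10}, {"tx": 0, "ty": 2, "tz": 0, "twist": 0, "claw": 10}]' --squeeze 20

```text
time_s: 4.82
eef_pos: [0.574, -0.2733, 0.0471]
orientation: [0.092, 0.996, -0.001, 0.001]
force: [0.2, -4.2, 1.8]
gripper_width: 0.251
```

```bash
python3 -c "
from h import *
go(.5765,-.2720,.048,-10.3)"
```

```text
t 4.82 pos [ 0.574  -0.2733  0.0471] yaw -10.59 w 21.8 F [ 0.2 -4.2  1.8] | tx -2.2 ty 1.7 tz -0.9 twist -0.005 rows 0.1
```

>>> servo_tool --plan '[{"tx": 0, "ty": 0, "tz": -25, "twist": 0, "claw": 10}, {"tx": 0, "ty": 0, "tz": -60, "twist": 0, "claw": 10}, {"tx": 0, "ty": 0, "tz": -100, "twist": 0, "claw": 10}, {"tx": 0, "ty": 0, "tz": -100, "twist": 0, "claw": 10}, {"tx": 0, "ty": 0, "tz": -100, "twist": 0, "claw": 10}]'

```text
time_s: 5.23
eef_pos: [0.5755, -0.2719, 0.1492]
orientation: [0.092, 0.996, -0.0, 0.003]
force: [-0.6, -0.2, -0.3]
gripper_width: 0.254
```

```bash
python3 -c "
from h import *
snap('wrist','w6.png')
go(.573,-.0146,.12,9.4)"
```

```text
t 5.28 pos [ 0.5741 -0.2712  0.147 ] yaw -10.53 w 21.8 F [-0.1 -0.  -1.6] | tx 48.0 ty 252.1 tz 27.1 twist -0.348 rows 6.2
```

View pics/w6.png

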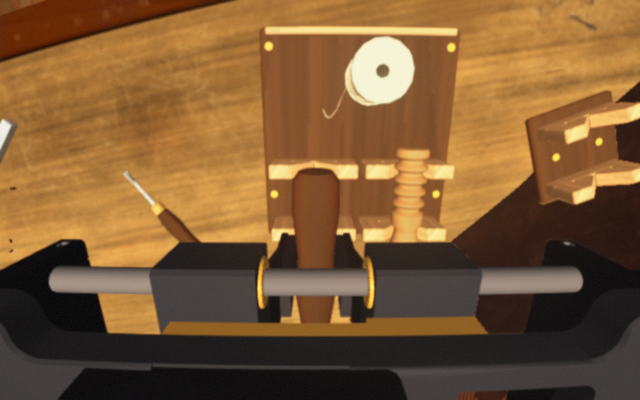

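>>> servo_tool --plan '[{"tx": 48, "ty": 252, "tz": 0, "twist": -0.348, "claw": 10}, {"tx": 48, "ty": 252, "tz": 0, "twist": -0.348, "claw": 10}, {"tx": 48, "ty": 252, "tz": 0, "twist": -0.348, "claw": 10}, {"tx": 48, "ty": 252, "tz": 0, "twist": -0.348, "claw": 10}, {"tx": 48, "ty": 252, "tz": 0, "twist": -0.348, "claw": 10}, {"tx": 48, "ty": 252, "tz": 0, "twist": -0.348, "claw": 10}, {"tx": 48, "ty": 252, "tz": 40, "twist": -0.348, "claw": 10}, {"tx": 48, "ty": 252, "tz": 40, "twist": -0.348, "claw": 10}, {"tx": 48, "ty": 252, "tz": 40, "twist": -0.348, "claw": 10}, {"tx": 48, "ty": 252, "tz": 40, "twist": -0.348, "claw": 10}]'

```text
time_s: 6.12
eef_pos: [0.5726, -0.0164, 0.106]
orientation: [-0.081, 0.997, -0.0, -0.001]
force: [0.4, -0.1, 0.3]
gripper_width: 0.251
```

```bash
python3 -c "
from h import *
go(.573,-.0156,.048,9.4)
snap('wrist','w7.png')
go(.573,-.0156,.048,9.4)"
```

```text
t 6.12 pos [ 0.5726 -0.0164  0.106 ] yaw 9.31 w 21.9 F [ 0.4 -0.1  0.3] | tx -0.7 ty 0.7 tz 58.0 twist -0.002 rows 1.4
t 6.17 pos [ 0.5732 -0.0168  0.1068] yaw 9.26 w 22.1 F [ 0.2 -0.7 -0.5] | tx 0.1 ty 1.3 tz 58.8 twist -0.002 rows 1.4
```

View pics/w7.png

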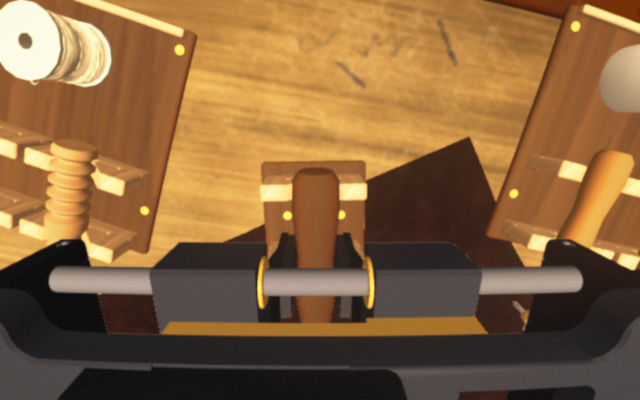

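>>> servo_tool --plan '[{"tx": 0, "ty": 0, "tz": 30, "twist": 0, "claw": 10}, {"tx": 0, "ty": 0, "tz": 48, "twist": 0, "claw": 10}, {"tx": 0, "ty": 0, "tz": 58, "twist": 0, "claw": 10}, {"tx": 0, "ty": 0, "tz": 58, "twist": 0, "claw": 10}, {"tx": 0, "ty": 0, "tz": 58, "twist": 0, "claw": 10}, {"tx": 0, "ty": 0, "tz": 58, "twist": 0, "claw": 10}]'

```text
time_s: 6.67
eef_pos: [0.5739, -0.0154, 0.0498]
orientation: [-0.082, 0.997, 0.0, 0.001]
force: [0.4, 0.2, -1.0]
gripper_width: 0.251
```

```bash
python3 -c "
from h import *
go(.573,-.0156,.048,9.4)"
```

```text
t 6.67 pos [ 0.5739 -0.0154  0.0498] yaw 9.35 w 21.9 F [ 0.4  0.2 -1. ] | tx 0.9 ty -0.0 tz 1.8 twist -0.001 rows 0.0
```

Lower 2 mm more, then open and rise.

>>> servo_tool --plan '[{"tx": 0, "ty": 0, "tz": 2, "twist": 0, "claw": 10}, {"tx": 0, "ty": 0, "tz": 2, "twist": 0, "claw": 10}, {"tx": 0, "ty": 0, "tz": 2, "twist": 0, "claw": 50}, {"tx": 0, "ty": 0, "tz": 2, "twist": 0, "claw": 50}, {"tx": 0, "ty": 0, "tz": 2, "twist": 0, "claw": 50}, {"tx": 0, "ty": 0, "tz": 2, "twist": 0, "claw": 50}, {"tx": 0, "ty": 0, "tz": -30, "twist": 0, "claw": 50}, {"tx": 0, "ty": 0, "tz": -70, "twist": 0, "claw": 50}, {"tx": 0, "ty": 0, "tz": -70, "twist": 0, "claw": 50}, {"tx": 0, "ty": 0, "tz": -70, "twist": 0, "claw": 50}]'

```text
time_s: 7.5
eef_pos: [0.5744, -0.0147, 0.1207]
orientation: [-0.082, 0.997, 0.0, 0.002]
force: [0.1, 0.4, -0.8]
gripper_width: 0.57
```

```bash
python3 -c "
from h import *
snap('wrist','w8.png')
go(.541,.262,.115,-3.5)"
```

```text
t 7.55 pos [ 0.573  -0.0147  0.119 ] yaw 9.43 w 49.5 F [-1.  -0.1 -0.7] | tx -13.8 ty 278.2 tz 4.0 twist 0.226 rows 6.7
```

View pics/w8.png

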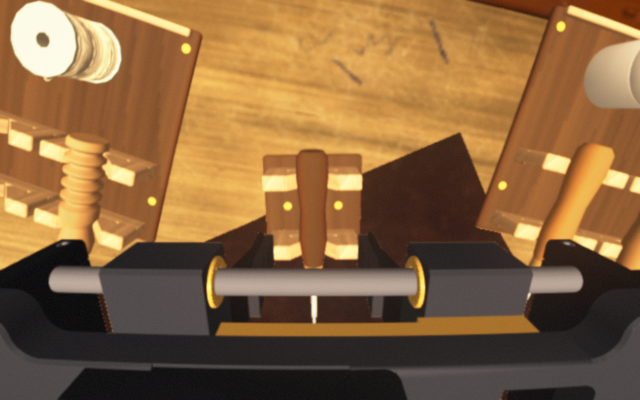

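>>> servo_tool --plan '[{"tx": -14, "ty": 278, "tz": -20, "twist": 0.226, "claw": 50}, {"tx": -14, "ty": 278, "tz": -20, "twist": 0.226, "claw": 50}, {"tx": -14, "ty": 278, "tz": -20, "twist": 0.226, "claw": 50}, {"tx": -14, "ty": 278, "tz": -20, "twist": 0.226, "claw": 50}, {"tx": -14, "ty": 278, "tz": -20, "twist": 0.226, "claw": 50}, {"tx": -14, "ty": 278, "tz": -20, "twist": 0.226, "claw": 50}, {"tx": -14, "ty": 278, "tz": -5, "twist": 0.226, "claw": 50}, {"tx": -14, "ty": 278, "tz": 0, "twist": 0.226, "claw": 50}, {"tx": -14, "ty": 278, "tz": 0, "twist": 0.226, "claw": 50}, {"tx": -14, "ty": 278, "tz": 0, "twist": 0.226, "claw": 50}]'

```text
time_s: 8.38
eef_pos: [0.5402, 0.2602, 0.1166]
orientation: [0.031, 1.0, -0.001, -0.002]
force: [0.1, -1.0, -0.3]
gripper_width: 0.574
```

```bash
python3 -c "
from h import *
snap('wrist','w9.png')
go(.541,.262,.048,-3.5)"
```

```text
t 8.43 pos [0.5411 0.2595 0.1174] yaw -3.65 w 49.8 F [-0.7  0.2  0.5] | tx 0.1 ty 2.6 tz 69.4 twist -0.003 rows 1.7
```

View pics/w9.png

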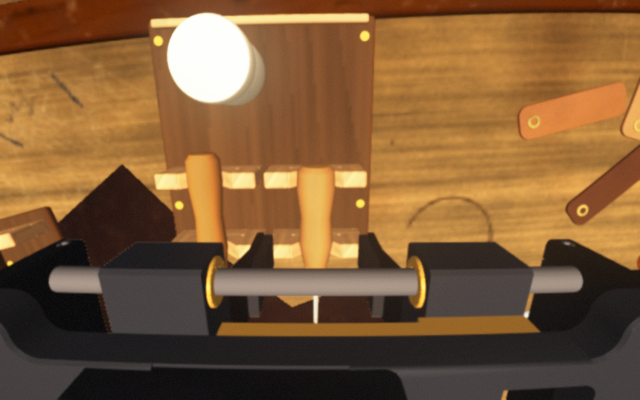

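>>> servo_tool --plan '[{"tx": 0, "ty": 1, "tz": 40, "twist": 0, "claw": 50}, {"tx": 0, "ty": 1, "tz": 62, "twist": 0, "claw": 50}, {"tx": 0, "ty": 1, "tz": 69, "twist": 0, "claw": 50}, {"tx": 0, "ty": 1, "tz": 69, "twist": 0, "claw": 50}, {"tx": 0, "ty": 1, "tz": 69, "twist": 0, "claw": 10}, {"tx": 0, "ty": 1, "tz": 69, "twist": 0, "claw": 10}, {"tx": 0, "ty": 1, "tz": 69, "twist": 0, "claw": 10}, {"tx": 0, "ty": 1, "tz": 69, "twist": 0, "claw": 10}, {"tx": 0, "ty": 1, "tz": 69, "twist": 0, "claw": 10}]'

```text
time_s: 9.18
eef_pos: [0.5422, 0.2602, 0.0506]
orientation: [0.031, 1.0, -0.001, 0.001]
force: [-0.6, -3.4, 3.2]
gripper_width: 0.292
```

```bash
python3 -c "
from h import *
go(.541,.262,.150,-3.5)"
```

```text
t 9.18 pos [0.5422 0.2602 0.0506] yaw -3.58 w 25.4 F [-0.6 -3.4  3.2] | tx 1.2 ty 1.4 tz -99.4 twist -0.001 rows 2.4
```

>>> servo_tool --plan '[{"tx": 0, "ty": 0, "tz": -25, "twist": 0, "claw": 10}, {"tx": 0, "ty": 0, "tz": -60, "twist": 0, "claw": 10}, {"tx": 0, "ty": 0, "tz": -100, "twist": 0, "claw": 10}, {"tx": 0, "ty": 0, "tz": -100, "twist": 0, "claw": 10}, {"tx": 0, "ty": 0, "tz": -100, "twist": 0, "claw": 10}]'

```text
time_s: 9.6
eef_pos: [0.5429, 0.2635, 0.1528]
orientation: [0.031, 1.0, 0.002, 0.003]
force: [-0.5, 0.3, -1.8]
gripper_width: 0.298
```

```bash
python3 -c "
from h import *
snap('wrist','w10.png')
go(.5729,-.2725,.150,-10.2)"
```

```text
t 9.65 pos [0.5415 0.2628 0.1506] yaw -3.53 w 25.7 F [-0.1 -0.4 -1.8] | tx -64.3 ty -532.4 tz -0.1 twist 0.116 rows 12.9
```

View pics/w10.png

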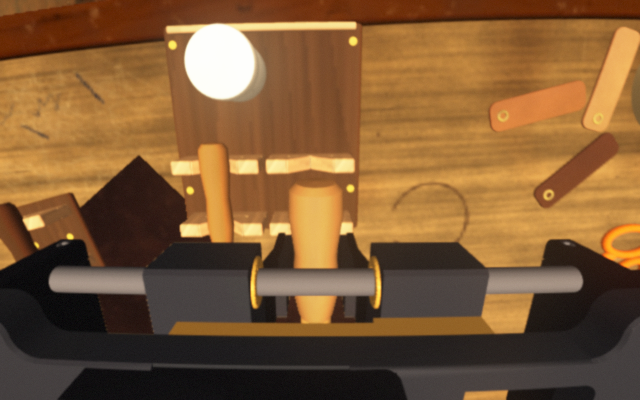

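>>> servo_tool --plan '[{"tx": -64, "ty": -532, "tz": 0, "twist": 0.116, "claw": 10}, {"tx": -64, "ty": -532, "tz": 0, "twist": 0.116, "claw": 10}, {"tx": -64, "ty": -532, "tz": 0, "twist": 0.116, "claw": 10}, {"tx": -64, "ty": -532, "tz": 0, "twist": 0.116, "claw": 10}, {"tx": -64, "ty": -532, "tz": 0, "twist": 0.116, "claw": 10}, {"tx": -64, "ty": -532, "tz": 0, "twist": 0.116, "claw": 10}, {"tx": -64, "ty": -532, "tz": 0, "twist": 0.116, "claw": 10}, {"tx": -64, "ty": -532, "tz": 0, "twist": 0.116, "claw": 10}, {"tx": -64, "ty": -532, "tz": 0, "twist": 0.116, "claw": 10}, {"tx": -64, "ty": -532, "tz": 0, "twist": 0.116, "claw": 10}]'

```text
time_s: 10.48
eef_pos: [0.564, -0.155, 0.1477]
orientation: [0.089, 0.996, 0.0, -0.002]
force: [0.4, 0.1, -1.6]
gripper_width: 0.292
```

```bash
python3 -c "
from h import *
go(.5729,-.2725,.150,-10.2)"
```

```text
t 10.48 pos [ 0.564  -0.155   0.1477] yaw -10.18 w 25.4 F [ 0.4  0.1 -1.6] | tx -29.5 ty -114.1 tz -2.4 twist 0.000 rows 2.8
```

>>> servo_tool --plan '[{"tx": -29, "ty": -114, "tz": 0, "twist": 0, "claw": 10}, {"tx": -29, "ty": -114, "tz": 0, "twist": 0, "claw": 10}, {"tx": -29, "ty": -114, "tz": 0, "twist": 0, "claw": 10}, {"tx": -29, "ty": -114, "tz": 30, "twist": 0, "claw": 10}, {"tx": -29, "ty": -114, "tz": 40, "twist": 0, "claw": 10}, {"tx": -29, "ty": -114, "tz": 40, "twist": 0, "claw": 10}]'

```text
time_s: 10.98
eef_pos: [0.5706, -0.2691, 0.1047]
orientation: [0.089, 0.996, 0.002, -0.005]
force: [-0.4, 0.1, -1.0]
gripper_width: 0.293
```

```bash
python3 -c "
from h import *
snap('wrist','w11.png')
go(.5729,-.2725,.050,-10.2)"
```

```text
t 11.03 pos [ 0.5722 -0.2689  0.1067] yaw -10.12 w 25.4 F [-0.2  0.1 -0.5] | tx -1.7 ty -3.6 tz 56.7 twist 0.001 rows 1.4
```

View pics/w11.png

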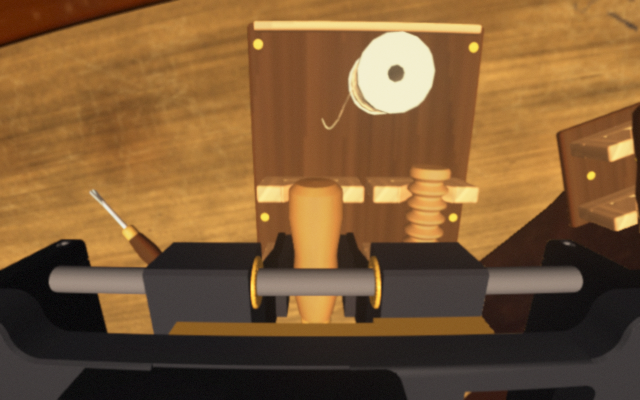

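>>> servo_tool --plan '[{"tx": -1, "ty": -3.5, "tz": 25, "twist": 0, "claw": 10}, {"tx": -1, "ty": -3.5, "tz": 45, "twist": 0, "claw": 10}, {"tx": -1, "ty": -3.5, "tz": 55, "twist": 0, "claw": 10}, {"tx": -1, "ty": -3.5, "tz": 55, "twist": 0, "claw": 10}, {"tx": -1, "ty": -3.5, "tz": 55, "twist": 0, "claw": 10}, {"tx": -1, "ty": -3.5, "tz": 55, "twist": 0, "claw": 10}]'

```text
time_s: 11.53
eef_pos: [0.5753, -0.2741, 0.0559]
orientation: [0.088, 0.996, -0.0, 0.001]
force: [0.7, -0.7, -0.5]
gripper_width: 0.295
```

```bash
python3 -c "
from h import *
go(.5729,-.2725,.050,-10.2)"
```

```text
t 11.53 pos [ 0.5753 -0.2741  0.0559] yaw -10.13 w 25.7 F [ 0.7 -0.7 -0.5] | tx 2.6 ty 1.1 tz 5.9 twist 0.001 rows 0.2
```

>>> servo_tool --plan '[{"tx": 1, "ty": 1, "tz": 3, "twist": 0, "claw": 10}, {"tx": 1, "ty": 1, "tz": 4, "twist": 0, "claw": 10}, {"tx": 1, "ty": 1, "tz": 4, "twist": 0, "claw": 10}, {"tx": 1, "ty": 1, "tz": 4, "twist": 0, "claw": 10}]'

```text
time_s: 11.87
eef_pos: [0.5736, -0.2731, 0.0509]
orientation: [0.089, 0.996, 0.0, 0.0]
force: [-0.2, 0.5, -0.3]
gripper_width: 0.294
```

```bash
python3 -c "
from h import *
go(.5729,-.2725,.050,-10.2)"
```

```text
t 11.87 pos [ 0.5736 -0.2731  0.0509] yaw -10.19 w 25.6 F [-0.2  0.5 -0.3] | tx 0.8 ty 0.5 tz 0.9 twist 0.000 rows 0.0
```

>>> servo_tool --plan '[{"tx": 0, "ty": 0, "tz": 1, "twist": 0, "claw": 10}, {"tx": 0, "ty": 0, "tz": 1, "twist": 0, "claw": 50}, {"tx": 0, "ty": 0, "tz": 1, "twist": 0, "claw": 50}, {"tx": 0, "ty": 0, "tz": 1, "twist": 0, "claw": 50}, {"tx": 0, "ty": 0, "tz": 1, "twist": 0, "claw": 50}, {"tx": 0, "ty": 0, "tz": -30, "twist": 0, "claw": 50}, {"tx": 0, "ty": 0, "tz": -70, "twist": 0, "claw": 50}, {"tx": 0, "ty": 0, "tz": -70, "twist": 0, "claw": 50}, {"tx": 0, "ty": 0, "tz": -70, "twist": 0, "claw": 50}]'

```text
time_s: 12.62
eef_pos: [0.575, -0.2741, 0.1232]
orientation: [0.089, 0.996, -0.001, 0.003]
force: [-0.5, 0.6, -0.2]
gripper_width: 0.571
```

```bash
python3 -c "
from h import *
snap('wrist','w12.png')
go(.573,-.0146,.118,9.4)"
```

```text
t 12.67 pos [ 0.5737 -0.2734  0.1213] yaw -10.19 w 50.2 F [-0.4  0.7 -0.3] | tx 46.5 ty 254.5 tz 3.2 twist -0.342 rows 6.2
```

View pics/w12.png

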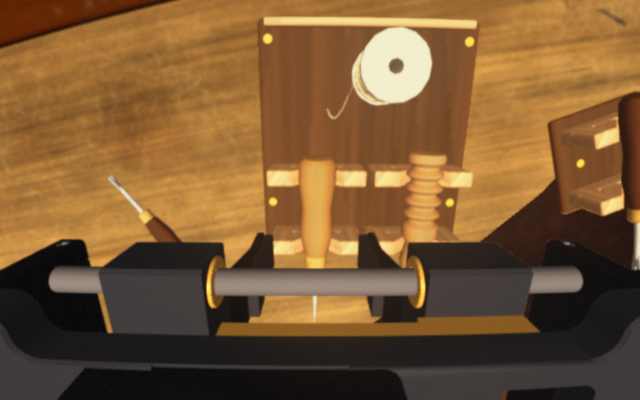

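>>> servo_tool --plan '[{"tx": 46, "ty": 254, "tz": -20, "twist": -0.342, "claw": 50}, {"tx": 46, "ty": 254, "tz": -20, "twist": -0.342, "claw": 50}, {"tx": 46, "ty": 254, "tz": -20, "twist": -0.342, "claw": 50}, {"tx": 46, "ty": 254, "tz": -20, "twist": -0.342, "claw": 50}, {"tx": 46, "ty": 254, "tz": -20, "twist": -0.342, "claw": 50}, {"tx": 46, "ty": 254, "tz": -10, "twist": -0.342, "claw": 50}, {"tx": 46, "ty": 254, "tz": 5, "twist": -0.342, "claw": 50}, {"tx": 46, "ty": 254, "tz": 5, "twist": -0.342, "claw": 50}, {"tx": 46, "ty": 254, "tz": 5, "twist": -0.342, "claw": 50}, {"tx": 46, "ty": 254, "tz": 5, "twist": -0.342, "claw": 50}]'

```text
time_s: 13.5
eef_pos: [0.5726, -0.017, 0.1149]
orientation: [-0.081, 0.997, -0.001, -0.001]
force: [-0.5, -0.4, -0.5]
gripper_width: 0.58
```

```bash
python3 -c "
from h import *
snap('wrist','w13.png')
go(.574,-.015,.048,9.4)"
```

```text
t 13.55 pos [ 0.573  -0.0174  0.1154] yaw 9.22 w 50.0 F [ 0.  -1.3  0.4] | tx -1.4 ty 2.3 tz 67.4 twist -0.003 rows 1.6
```

View pics/w13.png

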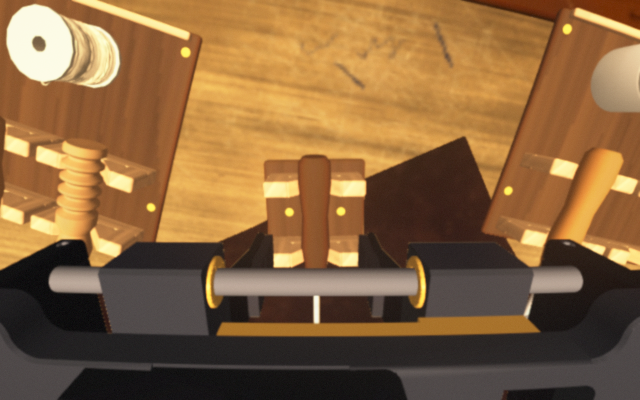

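>>> servo_tool --plan '[{"tx": -1, "ty": 1, "tz": 40, "twist": 0, "claw": 50}, {"tx": -1, "ty": 1, "tz": 60, "twist": 0, "claw": 50}, {"tx": -1, "ty": 1, "tz": 67, "twist": 0, "claw": 50}, {"tx": -1, "ty": 1, "tz": 67, "twist": 0, "claw": 50}, {"tx": -1, "ty": 1, "tz": 67, "twist": 0, "claw": 10}, {"tx": -1, "ty": 1, "tz": 67, "twist": 0, "claw": 10}, {"tx": -1, "ty": 1, "tz": 67, "twist": 0, "claw": 10}, {"tx": -1, "ty": 1, "tz": 67, "twist": 0, "claw": 10}, {"tx": -1, "ty": 1, "tz": 67, "twist": 0, "claw": 10}]'

```text
time_s: 14.3
eef_pos: [0.575, -0.0154, 0.0497]
orientation: [-0.082, 0.997, -0.001, 0.001]
force: [1.5, -8.6, 4.3]
gripper_width: 0.284
```

```bash
python3 -c "
from h import *
go(.574,-.015,.148,9.4)"
```

```text
t 14.3 pos [ 0.575  -0.0154  0.0497] yaw 9.43 w 24.7 F [ 1.5 -8.6  4.3] | tx 0.6 ty 0.3 tz -98.3 twist 0.000 rows 2.4
```

>>> servo_tool --plan '[{"tx": 0, "ty": 0, "tz": -25, "twist": 0, "claw": 10}, {"tx": 0, "ty": 0, "tz": -60, "twist": 0, "claw": 10}, {"tx": 0, "ty": 0, "tz": -100, "twist": 0, "claw": 10}, {"tx": 0, "ty": 0, "tz": -100, "twist": 0, "claw": 10}, {"tx": 0, "ty": 0, "tz": -100, "twist": 0, "claw": 10}]'

```text
time_s: 14.72
eef_pos: [0.5756, -0.0138, 0.1514]
orientation: [-0.082, 0.997, 0.0, 0.003]
force: [-0.6, -0.1, -0.4]
gripper_width: 0.251
```

```bash
python3 -c "
from h import *
snap('wrist','w14.png')
go(.533,.2615,.148,-2.8)"
```

```text
t 14.77 pos [ 0.574  -0.0138  0.1494] yaw 9.42 w 21.8 F [ 0.4  0.2 -0.2] | tx -4.6 ty 278.3 tz 1.4 twist 0.213 rows 6.7
```

View pics/w14.png

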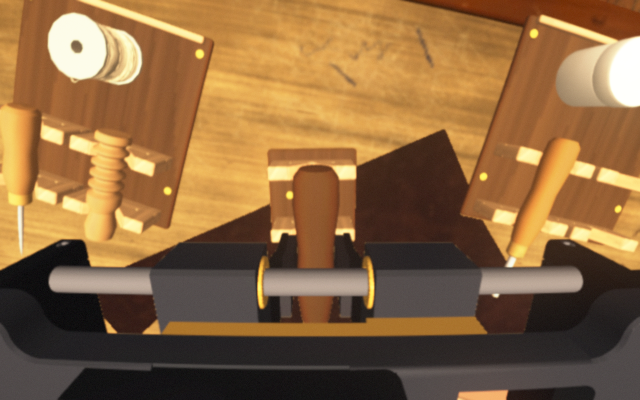

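>>> servo_tool --plan '[{"tx": -5, "ty": 278, "tz": 0, "twist": 0.213, "claw": 10}, {"tx": -5, "ty": 278, "tz": 0, "twist": 0.213, "claw": 10}, {"tx": -5, "ty": 278, "tz": 0, "twist": 0.213, "claw": 10}, {"tx": -5, "ty": 278, "tz": 0, "twist": 0.213, "claw": 10}, {"tx": -5, "ty": 278, "tz": 0, "twist": 0.213, "claw": 10}, {"tx": -5, "ty": 278, "tz": 0, "twist": 0.213, "claw": 10}, {"tx": -5, "ty": 278, "tz": 30, "twist": 0.213, "claw": 10}, {"tx": -5, "ty": 278, "tz": 42, "twist": 0.213, "claw": 10}, {"tx": -5, "ty": 278, "tz": 42, "twist": 0.213, "claw": 10}, {"tx": -5, "ty": 278, "tz": 42, "twist": 0.213, "claw": 10}]'

```text
time_s: 15.6
eef_pos: [0.5321, 0.2595, 0.1043]
orientation: [0.025, 1.0, -0.002, -0.002]
force: [-0.1, -0.4, 0.2]
gripper_width: 0.25
```

```bash
python3 -c "
from h import *
snap('wrist','w15.png')
go(.533,.2615,.049,-2.8)"
```

```text
t 15.65 pos [0.5333 0.2591 0.1056] yaw -2.92 w 21.9 F [-0.3 -0.7 -0.4] | tx 0.4 ty 2.5 tz 56.6 twist -0.002 rows 1.4
```

View pics/w15.png

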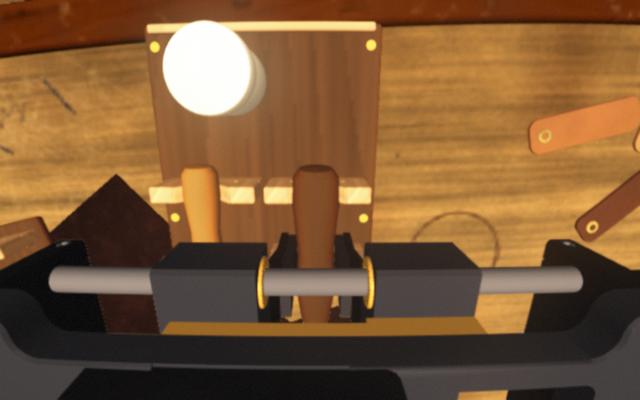

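>>> servo_tool --plan '[{"tx": 0, "ty": 1.5, "tz": 25, "twist": 0, "claw": 10}, {"tx": 0, "ty": 1.5, "tz": 45, "twist": 0, "claw": 10}, {"tx": 0, "ty": 1.5, "tz": 55, "twist": 0, "claw": 10}, {"tx": 0, "ty": 1.5, "tz": 55, "twist": 0, "claw": 10}, {"tx": 0, "ty": 1.5, "tz": 55, "twist": 0, "claw": 10}, {"tx": 0, "ty": 1.5, "tz": 55, "twist": 0, "claw": 10}]'

```text
time_s: 16.15
eef_pos: [0.5344, 0.262, 0.0525]
orientation: [0.025, 1.0, 0.0, 0.001]
force: [0.9, 0.8, -0.1]
gripper_width: 0.249
```

```bash
python3 -c "
from h import *
go(.533,.2615,.049,-2.8)"
```

```text
t 16.15 pos [0.5344 0.262  0.0525] yaw -2.88 w 21.7 F [ 0.9  0.8 -0.1] | tx 1.3 ty -0.5 tz 3.5 twist -0.001 rows 0.1
```

>>> servo_tool --plan '[{"tx": 0, "ty": 0, "tz": 3, "twist": 0, "claw": 10}, {"tx": 0, "ty": 0, "tz": 3, "twist": 0, "claw": 10}, {"tx": 0, "ty": 0, "tz": 3, "twist": 0, "claw": 50}, {"tx": 0, "ty": 0, "tz": 3, "twist": 0, "claw": 50}, {"tx": 0, "ty": 0, "tz": 3, "twist": 0, "claw": 50}, {"tx": 0, "ty": 0, "tz": 3, "twist": 0, "claw": 50}, {"tx": 0, "ty": 0, "tz": -30, "twist": 0, "claw": 50}, {"tx": 0, "ty": 0, "tz": -70, "twist": 0, "claw": 50}, {"tx": 0, "ty": 0, "tz": -70, "twist": 0, "claw": 50}, {"tx": 0, "ty": 0, "tz": -70, "twist": 0, "claw": 50}]'

```text
time_s: 16.98
eef_pos: [0.535, 0.2638, 0.1241]
orientation: [0.024, 1.0, 0.002, 0.002]
force: [0.4, -0.6, -0.6]
gripper_width: 0.571
```

```bash
python3 -c "
from h import *
snap('wrist','w16.png')
go(.5385,.1815,.118,-3.2)"
```

```text
t 17.03 pos [0.5337 0.2631 0.1223] yaw -2.78 w 49.6 F [ 1.1 -0.4 -0.4] | tx -8.8 ty -81.3 tz 4.2 twist 0.007 rows 2.0
```

View pics/w16.png

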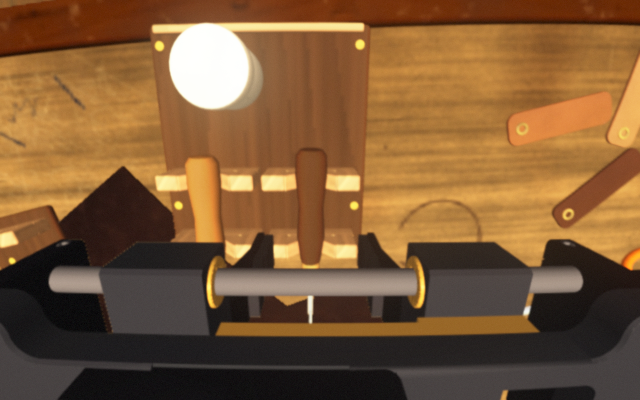

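Beveller in edge left (handle at 311,205). Now the groover.

>>> servo_tool --plan '[{"tx": -9, "ty": -81, "tz": 0, "twist": 0.007, "claw": 50}, {"tx": -9, "ty": -81, "tz": 0, "twist": 0.007, "claw": 50}, {"tx": -9, "ty": -81, "tz": 4, "twist": 0.007, "claw": 50}, {"tx": -9, "ty": -81, "tz": 4, "twist": 0.007, "claw": 50}, {"tx": -9, "ty": -81, "tz": 4, "twist": 0.007, "claw": 50}, {"tx": -9, "ty": -81, "tz": 4, "twist": 0.007, "claw": 50}]'

```text
time_s: 17.53
eef_pos: [0.5378, 0.1827, 0.1168]
orientation: [0.027, 1.0, 0.0, -0.001]
force: [-0.3, 0.4, 0.4]
gripper_width: 0.574
```

```bash
python3 -c "
from h import *
snap('wrist','w17.png')
go(.5385,.1815,.048,-3.2)"
```

```text
t 17.58 pos [0.538  0.1829 0.117 ] yaw -3.06 w 49.9 F [-0.1  0.2 -0.3] | tx -0.7 ty -1.4 tz 69.0 twist 0.002 rows 1.7
```

View pics/w17.png

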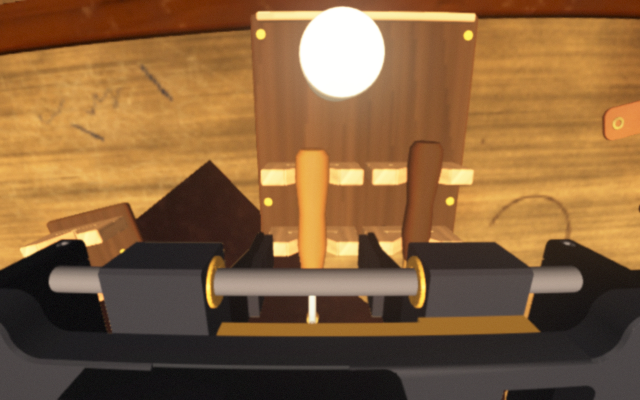

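>>> servo_tool --plan '[{"tx": 0, "ty": -1, "tz": 40, "twist": 0, "claw": 50}, {"tx": 0, "ty": -1, "tz": 60, "twist": 0, "claw": 50}, {"tx": 0, "ty": -1, "tz": 69, "twist": 0, "claw": 50}, {"tx": 0, "ty": -1, "tz": 69, "twist": 0, "claw": 50}, {"tx": 0, "ty": -1, "tz": 69, "twist": 0, "claw": 10}, {"tx": 0, "ty": -1, "tz": 69, "twist": 0, "claw": 10}, {"tx": 0, "ty": -1, "tz": 69, "twist": 0, "claw": 10}, {"tx": 0, "ty": -1, "tz": 69, "twist": 0, "claw": 10}, {"tx": 0, "ty": -1, "tz": 69, "twist": 0, "claw": 10}, {"tx": 0, "ty": -1, "tz": 69, "twist": 0, "claw": 10}]'

```text
time_s: 18.42
eef_pos: [0.5389, 0.18, 0.0493]
orientation: [0.028, 1.0, 0.0, 0.001]
force: [-0.4, -1.5, 3.0]
gripper_width: 0.258
```

```bash
python3 -c "
from h import *
go(.5385,.1815,.148,-3.2)"
```

```text
t 18.42 pos [0.5389 0.18   0.0493] yaw -3.21 w 22.5 F [-0.4 -1.5  3. ] | tx 0.4 ty 1.5 tz -98.7 twist -0.000 rows 2.4
```

>>> servo_tool --plan '[{"tx": 0, "ty": 0, "tz": -25, "twist": 0, "claw": 10}, {"tx": 0, "ty": 0, "tz": -60, "twist": 0, "claw": 10}, {"tx": 0, "ty": 0, "tz": -100, "twist": 0, "claw": 10}, {"tx": 0, "ty": 0, "tz": -100, "twist": 0, "claw": 10}, {"tx": 0, "ty": 0, "tz": -100, "twist": 0, "claw": 10}]'

```text
time_s: 18.83
eef_pos: [0.54, 0.1809, 0.1512]
orientation: [0.028, 1.0, 0.001, 0.003]
force: [0.1, 0.0, -1.1]
gripper_width: 0.257
```

```bash
python3 -c "
from h import *
snap('wrist','w18.png')
go(.575,-.0146,.148,9.4)"
```

```text
t 18.88 pos [0.5385 0.1804 0.1492] yaw -3.2 w 22.4 F [ 0.2 -0.5 -0.7] | tx -47.3 ty -192.7 tz 1.1 twist -0.220 rows 4.8
```

View pics/w18.png

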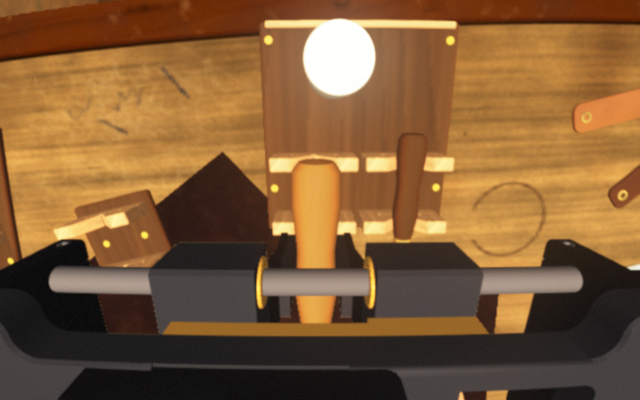

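>>> servo_tool --plan '[{"tx": -47, "ty": -193, "tz": 0, "twist": -0.22, "claw": 10}, {"tx": -47, "ty": -193, "tz": 0, "twist": -0.22, "claw": 10}, {"tx": -47, "ty": -193, "tz": 0, "twist": -0.22, "claw": 10}, {"tx": -47, "ty": -193, "tz": 0, "twist": -0.22, "claw": 10}, {"tx": -47, "ty": -193, "tz": 0, "twist": -0.22, "claw": 10}, {"tx": -47, "ty": -193, "tz": 35, "twist": -0.22, "claw": 10}, {"tx": -47, "ty": -193, "tz": 42, "twist": -0.22, "claw": 10}, {"tx": -47, "ty": -193, "tz": 42, "twist": -0.22, "claw": 10}, {"tx": -47, "ty": -193, "tz": 42, "twist": -0.22, "claw": 10}]'

```text
time_s: 19.63
eef_pos: [0.5737, -0.0138, 0.1054]
orientation: [-0.083, 0.997, 0.0, -0.002]
force: [-0.1, 0.5, -0.2]
gripper_width: 0.258
```

```bash
python3 -c "
from h import *
snap('wrist','w19.png')
go(.575,-.0146,.049,9.4)"
```

```text
t 19.68 pos [ 0.5745 -0.0136  0.1064] yaw 9.53 w 22.1 F [ 0.   0.3 -0.5] | tx -0.3 ty -1.1 tz 57.4 twist 0.002 rows 1.4
```

View pics/w19.png

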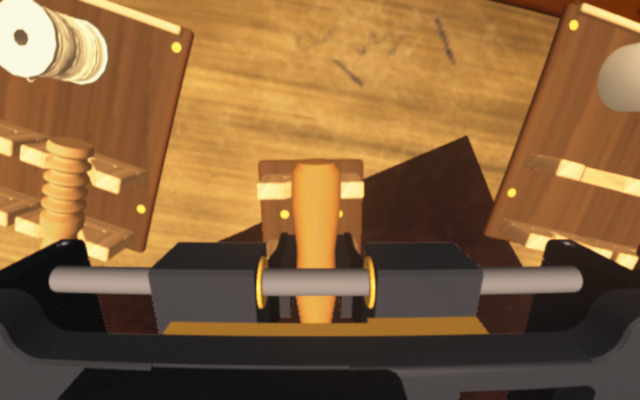

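>>> servo_tool --plan '[{"tx": 0, "ty": -2, "tz": 25, "twist": 0, "claw": 10}, {"tx": 0, "ty": -2, "tz": 45, "twist": 0, "claw": 10}, {"tx": 0, "ty": -2, "tz": 56, "twist": 0, "claw": 10}, {"tx": 0, "ty": -2, "tz": 57, "twist": 0, "claw": 10}, {"tx": 0, "ty": -2, "tz": 57, "twist": 0, "claw": 10}, {"tx": 0, "ty": -2, "tz": 57, "twist": 0, "claw": 10}]'

```text
time_s: 20.18
eef_pos: [0.5756, -0.0163, 0.0506]
orientation: [-0.082, 0.997, 0.0, 0.001]
force: [-0.5, 0.2, -0.3]
gripper_width: 0.256
```

```bash
python3 -c "
from h import *
go(.575,-.0146,.049,9.4)"
```

```text
t 20.18 pos [ 0.5756 -0.0163  0.0506] yaw 9.45 w 22.3 F [-0.5  0.2 -0.3] | tx 0.3 ty 1.8 tz 1.6 twist 0.001 rows 0.1
```

>>> servo_tool --plan '[{"tx": 0, "ty": 1, "tz": 2, "twist": 0, "claw": 10}, {"tx": 0, "ty": 1, "tz": 2, "twist": 0, "claw": 10}, {"tx": 0, "ty": 1, "tz": 2, "twist": 0, "claw": 50}, {"tx": 0, "ty": 1, "tz": 2, "twist": 0, "claw": 50}, {"tx": 0, "ty": 1, "tz": 2, "twist": 0, "claw": 50}, {"tx": 0, "ty": 1, "tz": 2, "twist": 0, "claw": 50}, {"tx": 0, "ty": 0, "tz": -30, "twist": 0, "claw": 50}, {"tx": 0, "ty": 0, "tz": -70, "twist": 0, "claw": 50}, {"tx": 0, "ty": 0, "tz": -70, "twist": 0, "claw": 50}, {"tx": 0, "ty": 0, "tz": -70, "twist": 0, "claw": 50}]'

```text
time_s: 21.02
eef_pos: [0.5765, -0.0169, 0.1218]
orientation: [-0.082, 0.997, 0.0, 0.003]
force: [-0.3, -0.3, -0.2]
gripper_width: 0.571
```

```bash
python3 -c "
from h import *
snap('wrist','w20.png')
go(.587,-.1935,.118,-10.5)"
```

```text
t 21.07 pos [ 0.5751 -0.0168  0.1201] yaw 9.42 w 49.7 F [-0.5 -0.6 -1.4] | tx 17.1 ty -176.3 tz 2.0 twist 0.348 rows 4.2
```

View pics/w20.png

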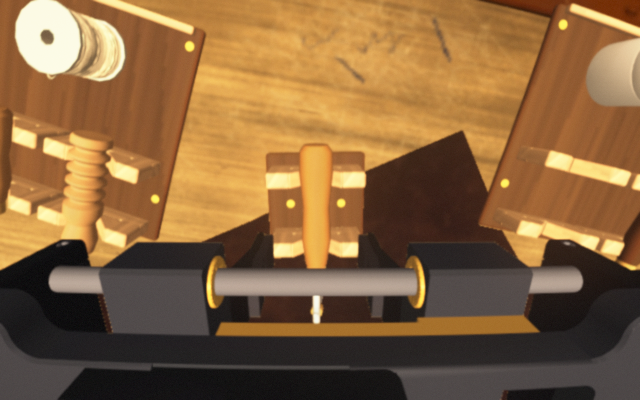

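Groover parked. Now the slicker.

>>> servo_tool --plan '[{"tx": 17, "ty": -176, "tz": -20, "twist": 0.348, "claw": 50}, {"tx": 17, "ty": -176, "tz": -20, "twist": 0.348, "claw": 50}, {"tx": 17, "ty": -176, "tz": -20, "twist": 0.348, "claw": 50}, {"tx": 17, "ty": -176, "tz": -20, "twist": 0.348, "claw": 50}, {"tx": 17, "ty": -176, "tz": 0, "twist": 0.348, "claw": 50}, {"tx": 17, "ty": -176, "tz": 2, "twist": 0.348, "claw": 50}, {"tx": 17, "ty": -176, "tz": 2, "twist": 0.348, "claw": 50}, {"tx": 17, "ty": -176, "tz": 2, "twist": 0.348, "claw": 50}]'

```text
time_s: 21.73
eef_pos: [0.5863, -0.1915, 0.1161]
orientation: [0.091, 0.996, 0.001, -0.001]
force: [-0.7, -0.0, 0.0]
gripper_width: 0.575
```

```bash
python3 -c "
from h import *
snap('wrist','w21.png')
go(.587,-.1935,.048,-10.5)"
```

```text
t 21.78 pos [ 0.5869 -0.1912  0.1167] yaw -10.38 w 49.7 F [ 0.7 -0.9 -0.1] | tx -0.7 ty -2.3 tz 68.7 twist 0.002 rows 1.6
```

View pics/w21.png

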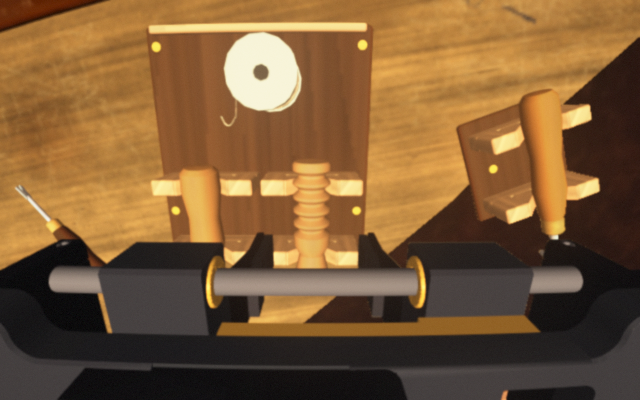

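>>> servo_tool --plan '[{"tx": 0, "ty": -2, "tz": 40, "twist": 0, "claw": 50}, {"tx": 0, "ty": -2, "tz": 60, "twist": 0, "claw": 50}, {"tx": 0, "ty": -2, "tz": 68, "twist": 0, "claw": 50}, {"tx": 0, "ty": -2, "tz": 68, "twist": 0, "claw": 50}, {"tx": 0, "ty": -2, "tz": 68, "twist": 0, "claw": 10}, {"tx": 0, "ty": -2, "tz": 68, "twist": 0, "claw": 10}, {"tx": 0, "ty": -2, "tz": 68, "twist": 0, "claw": 10}, {"tx": 0, "ty": -2, "tz": 68, "twist": 0, "claw": 10}, {"tx": 0, "ty": -2, "tz": 68, "twist": 0, "claw": 10}, {"tx": 0, "ty": -2, "tz": 68, "twist": 0, "claw": 10}]'

```text
time_s: 22.62
eef_pos: [0.5873, -0.195, 0.0505]
orientation: [0.092, 0.996, 0.0, 0.001]
force: [0.0, 0.6, 5.0]
gripper_width: 0.298
```

```bash
python3 -c "
from h import *
go(.587,-.1935,.148,-10.5)"
```

```text
t 22.62 pos [ 0.5873 -0.195   0.0505] yaw -10.52 w 25.9 F [0.  0.6 5. ] | tx 0.4 ty 1.5 tz -97.5 twist -0.000 rows 2.3
```

>>> servo_tool --plan '[{"tx": 0, "ty": 0, "tz": -25, "twist": 0, "claw": 10}, {"tx": 0, "ty": 0, "tz": -60, "twist": 0, "claw": 10}, {"tx": 0, "ty": 0, "tz": -100, "twist": 0, "claw": 10}, {"tx": 0, "ty": 0, "tz": -100, "twist": 0, "claw": 10}, {"tx": 0, "ty": 0, "tz": -100, "twist": 0, "claw": 10}]'

```text
time_s: 23.03
eef_pos: [0.588, -0.1962, 0.1523]
orientation: [0.092, 0.996, -0.0, 0.003]
force: [-0.1, 0.5, -0.8]
gripper_width: 0.293
```

```bash
python3 -c "
from h import *
snap('wrist','w22.png')
go(.5315,.1825,.148,-2.8)"
```

```text
t 23.08 pos [ 0.5866 -0.1955  0.1502] yaw -10.54 w 26.0 F [-0.9  0.  -1.5] | tx 123.3 ty 361.5 tz 2.0 twist -0.135 rows 9.2
```

View pics/w22.png

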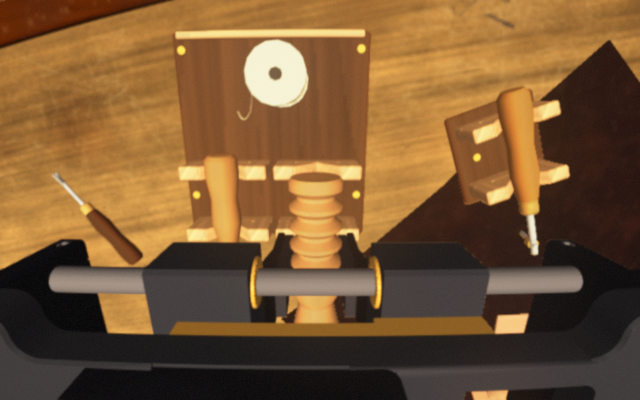

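>>> servo_tool --plan '[{"tx": 123, "ty": 361, "tz": 0, "twist": -0.135, "claw": 10}, {"tx": 123, "ty": 361, "tz": 0, "twist": -0.135, "claw": 10}, {"tx": 123, "ty": 361, "tz": 0, "twist": -0.135, "claw": 10}, {"tx": 123, "ty": 361, "tz": 0, "twist": -0.135, "claw": 10}, {"tx": 123, "ty": 361, "tz": 0, "twist": -0.135, "claw": 10}, {"tx": 123, "ty": 361, "tz": 0, "twist": -0.135, "claw": 10}, {"tx": 123, "ty": 361, "tz": 0, "twist": -0.135, "claw": 10}, {"tx": 123, "ty": 361, "tz": 0, "twist": -0.135, "claw": 10}, {"tx": 123, "ty": 361, "tz": 0, "twist": -0.135, "claw": 10}, {"tx": 123, "ty": 361, "tz": 0, "twist": -0.135, "claw": 10}]'

```text
time_s: 23.92
eef_pos: [0.5281, 0.1912, 0.1476]
orientation: [0.018, 1.0, 0.002, -0.002]
force: [0.3, 0.8, -0.6]
gripper_width: 0.298
```

>>> servo_tool --plan '[{"tx": 0, "ty": 0, "tz": 30, "twist": 0, "claw": 10}, {"tx": 0, "ty": 0, "tz": 42, "twist": 0, "claw": 10}, {"tx": 0, "ty": 0, "tz": 42, "twist": 0, "claw": 10}, {"tx": 0, "ty": 0, "tz": 42, "twist": 0, "claw": 10}]'

```text
time_s: 24.25
eef_pos: [0.5306, 0.1805, 0.1059]
orientation: [0.025, 1.0, -0.001, -0.002]
force: [1.1, 0.3, 0.4]
gripper_width: 0.299
```

```bash
python3 -c "
from h import *
snap('wrist','w23.png')
go(.5315,.1825,.050,-2.8)"
```

```text
t 24.3 pos [0.5316 0.1808 0.1071] yaw -2.9 w 25.6 F [ 0.8  1.  -0.3] | tx 0.1 ty 1.8 tz 57.1 twist -0.002 rows 1.4
```

View pics/w23.png

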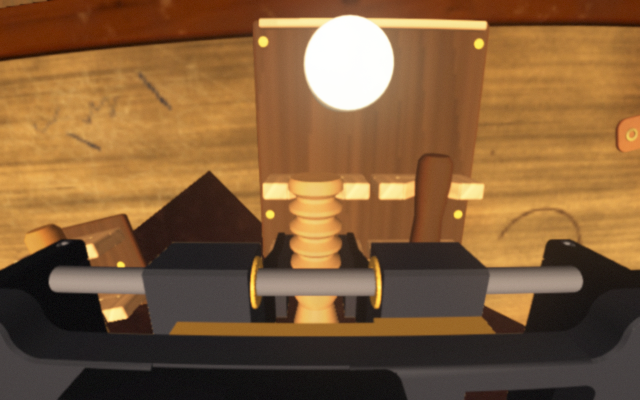

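>>> servo_tool --plan '[{"tx": 0, "ty": 1, "tz": 25, "twist": 0, "claw": 10}, {"tx": 0, "ty": 1, "tz": 45, "twist": 0, "claw": 10}, {"tx": 0, "ty": 1, "tz": 55, "twist": 0, "claw": 10}, {"tx": 0, "ty": 1, "tz": 57, "twist": 0, "claw": 10}, {"tx": 0, "ty": 1, "tz": 57, "twist": 0, "claw": 10}, {"tx": 0, "ty": 1, "tz": 57, "twist": 0, "claw": 10}]'

```text
time_s: 24.8
eef_pos: [0.5321, 0.1819, 0.0513]
orientation: [0.025, 1.0, -0.0, 0.0]
force: [-0.4, -3.9, 1.4]
gripper_width: 0.296
```

```bash
python3 -c "
from h import *
go(.5315,.1825,.050,-2.8)"
```

```text
t 24.8 pos [0.5321 0.1819 0.0513] yaw -2.87 w 25.7 F [-0.4 -3.9  1.4] | tx 0.6 ty 0.5 tz 1.3 twist -0.001 rows 0.0
```

Already seated; release.

>>> servo_tool --plan '[{"tx": 0, "ty": 0, "tz": 0, "twist": 0, "claw": 10}, {"tx": 0, "ty": 0, "tz": 0, "twist": 0, "claw": 50}, {"tx": 0, "ty": 0, "tz": 0, "twist": 0, "claw": 50}, {"tx": 0, "ty": 0, "tz": 0, "twist": 0, "claw": 50}, {"tx": 0, "ty": 0, "tz": 0, "twist": 0, "claw": 50}, {"tx": 0, "ty": 0, "tz": -30, "twist": 0, "claw": 50}, {"tx": 0, "ty": 0, "tz": -70, "twist": 0, "claw": 50}, {"tx": 0, "ty": 0, "tz": -70, "twist": 0, "claw": 50}, {"tx": 0, "ty": 0, "tz": -70, "twist": 0, "claw": 50}]'

```text
time_s: 25.55
eef_pos: [0.5334, 0.1844, 0.123]
orientation: [0.024, 1.0, 0.002, 0.003]
force: [-0.3, 0.3, -0.9]
gripper_width: 0.57
```

```bash
python3 -c "
from h import *
snap('wrist','w24.png')
go(.575,-.0155,.118,9.4)"
```

```text
t 25.6 pos [0.532  0.1838 0.1213] yaw -2.76 w 49.6 F [-0.9  0.3 -0.2] | tx -52.6 ty -197.0 tz 3.1 twist -0.212 rows 4.9
```

View pics/w24.png

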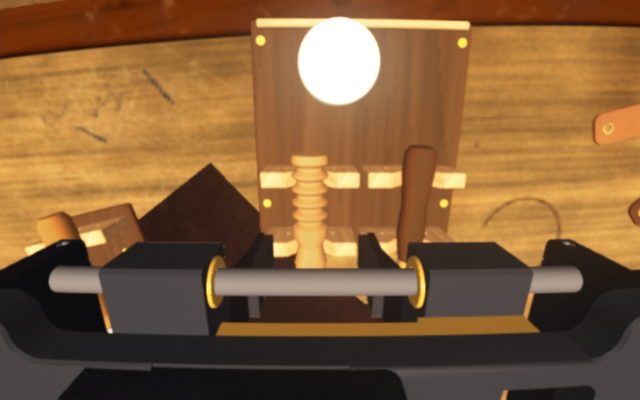

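>>> servo_tool --plan '[{"tx": -53, "ty": -197, "tz": -20, "twist": -0.212, "claw": 50}, {"tx": -53, "ty": -197, "tz": -20, "twist": -0.212, "claw": 50}, {"tx": -53, "ty": -197, "tz": -20, "twist": -0.212, "claw": 50}, {"tx": -53, "ty": -197, "tz": -20, "twist": -0.212, "claw": 50}, {"tx": -53, "ty": -197, "tz": -10, "twist": -0.212, "claw": 50}, {"tx": -53, "ty": -197, "tz": 3, "twist": -0.212, "claw": 50}, {"tx": -53, "ty": -197, "tz": 3, "twist": -0.212, "claw": 50}, {"tx": -53, "ty": -197, "tz": 3, "twist": -0.212, "claw": 50}]'

```text
time_s: 26.27
eef_pos: [0.5736, -0.0158, 0.1157]
orientation: [-0.082, 0.997, 0.001, -0.002]
force: [0.4, 0.3, 0.0]
gripper_width: 0.574
```

```bash
python3 -c "
from h import *
snap('wrist','w25.png')
go(.575,-.0155,.049,9.4)"
```

```text
t 26.32 pos [ 0.5741 -0.0147  0.1164] yaw 9.47 w 50.2 F [0.3 0.1 0.5] | tx -0.9 ty -1.0 tz 67.4 twist 0.001 rows 1.6
```

View pics/w25.png

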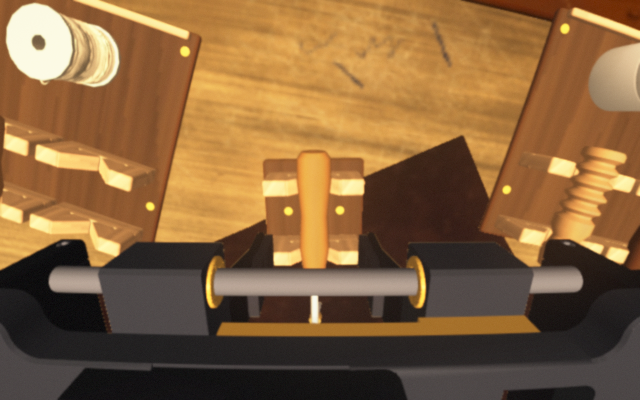

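>>> servo_tool --plan '[{"tx": -1, "ty": -1, "tz": 40, "twist": 0, "claw": 50}, {"tx": -1, "ty": -1, "tz": 60, "twist": 0, "claw": 50}, {"tx": -1, "ty": -1, "tz": 67, "twist": 0, "claw": 50}, {"tx": -1, "ty": -1, "tz": 67, "twist": 0, "claw": 50}, {"tx": -1, "ty": -1, "tz": 67, "twist": 0, "claw": 10}, {"tx": -1, "ty": -1, "tz": 67, "twist": 0, "claw": 10}, {"tx": -1, "ty": -1, "tz": 67, "twist": 0, "claw": 10}, {"tx": -1, "ty": -1, "tz": 67, "twist": 0, "claw": 10}, {"tx": -1, "ty": -1, "tz": 67, "twist": 0, "claw": 10}, {"tx": -1, "ty": -1, "tz": 67, "twist": 0, "claw": 10}]'

```text
time_s: 27.15
eef_pos: [0.5766, -0.0168, 0.0513]
orientation: [-0.082, 0.997, 0.0, 0.001]
force: [0.2, 1.2, 2.9]
gripper_width: 0.258
```

```bash
python3 -c "
from h import *
go(.587,-.1935,.148,-10.5)"
```

```text
t 27.15 pos [ 0.5766 -0.0168  0.0513] yaw 9.36 w 22.5 F [0.2 1.2 2.9] | tx 18.3 ty -176.0 tz -96.8 twist 0.347 rows 4.8
```

>>> servo_tool --plan '[{"tx": 0, "ty": 0, "tz": -25, "twist": 0, "claw": 10}, {"tx": 0, "ty": 0, "tz": -60, "twist": 0, "claw": 10}, {"tx": 0, "ty": 0, "tz": -100, "twist": 0, "claw": 10}, {"tx": 0, "ty": 0, "tz": -100, "twist": 0, "claw": 10}, {"tx": 0, "ty": 0, "tz": -100, "twist": 0, "claw": 10}]'

```text
time_s: 27.57
eef_pos: [0.5777, -0.0173, 0.1532]
orientation: [-0.081, 0.997, -0.0, 0.003]
force: [-0.9, 0.7, -2.0]
gripper_width: 0.261
```

```bash
python3 -c "
from h import *
snap('wrist','w26.png')
go(.587,-.194,.148,-10.2)"
```

```text
t 27.62 pos [ 0.5762 -0.0172  0.1512] yaw 9.35 w 22.5 F [-0.4 -0.4 -0.7] | tx 18.0 ty -176.2 tz 3.2 twist 0.341 rows 4.2
```

View pics/w26.png

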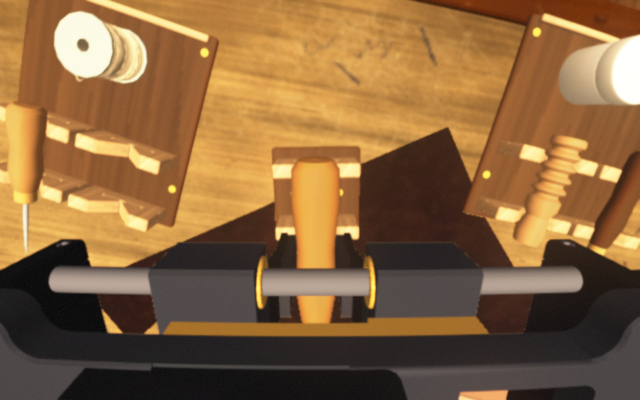

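>>> servo_tool --plan '[{"tx": 18, "ty": -176, "tz": 0, "twist": 0.341, "claw": 10}, {"tx": 18, "ty": -176, "tz": 0, "twist": 0.341, "claw": 10}, {"tx": 18, "ty": -176, "tz": 0, "twist": 0.341, "claw": 10}, {"tx": 18, "ty": -176, "tz": 0, "twist": 0.341, "claw": 10}, {"tx": 18, "ty": -176, "tz": 0, "twist": 0.341, "claw": 10}, {"tx": 18, "ty": -176, "tz": 35, "twist": 0.341, "claw": 10}, {"tx": 18, "ty": -176, "tz": 43, "twist": 0.341, "claw": 10}, {"tx": 18, "ty": -176, "tz": 43, "twist": 0.341, "claw": 10}, {"tx": 18, "ty": -176, "tz": 43, "twist": 0.341, "claw": 10}]'

```text
time_s: 28.37
eef_pos: [0.5861, -0.1923, 0.1061]
orientation: [0.088, 0.996, 0.001, -0.002]
force: [0.2, 0.1, -0.4]
gripper_width: 0.257
```

```bash
python3 -c "
from h import *
snap('wrist','w27.png')
go(.587,-.194,.050,-10.2)"
```

```text
t 28.42 pos [ 0.5871 -0.1925  0.1073] yaw -10.09 w 22.2 F [0.6 0.1 0.2] | tx -0.3 ty -1.5 tz 57.3 twist 0.002 rows 1.4
```

View pics/w27.png

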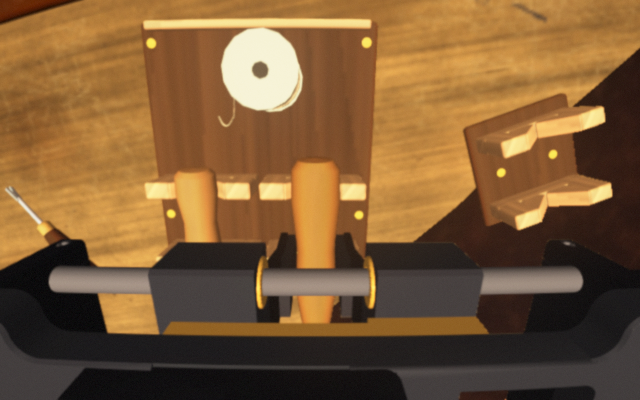

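>>> servo_tool --plan '[{"tx": 0, "ty": -1.5, "tz": 25, "twist": 0, "claw": 10}, {"tx": 0, "ty": -1.5, "tz": 45, "twist": 0, "claw": 10}, {"tx": 0, "ty": -1.5, "tz": 55, "twist": 0, "claw": 10}, {"tx": 0, "ty": -1.5, "tz": 57, "twist": 0, "claw": 10}, {"tx": 0, "ty": -1.5, "tz": 57, "twist": 0, "claw": 10}, {"tx": 0, "ty": -1.5, "tz": 57, "twist": 0, "claw": 10}]'

```text
time_s: 28.92
eef_pos: [0.5876, -0.1948, 0.0516]
orientation: [0.088, 0.996, 0.0, 0.001]
force: [-0.4, 0.1, -0.2]
gripper_width: 0.257
```

```bash
python3 -c "
from h import *
go(.587,-.194,.050,-10.2)"
```

```text
t 28.92 pos [ 0.5876 -0.1948  0.0516] yaw -10.14 w 22.4 F [-0.4  0.1 -0.2] | tx 0.7 ty 0.7 tz 1.6 twist 0.001 rows 0.0
```

Lower 2 mm, release, then back off to an overview position.

>>> servo_tool --plan '[{"tx": 0, "ty": 0, "tz": 2, "twist": 0, "claw": 10}, {"tx": 0, "ty": 0, "tz": 2, "twist": 0, "claw": 10}, {"tx": 0, "ty": 0, "tz": 2, "twist": 0, "claw": 50}, {"tx": 0, "ty": 0, "tz": 2, "twist": 0, "claw": 50}, {"tx": 0, "ty": 0, "tz": 2, "twist": 0, "claw": 50}, {"tx": 0, "ty": 0, "tz": 2, "twist": 0, "claw": 50}, {"tx": 0, "ty": 0, "tz": -30, "twist": 0, "claw": 50}, {"tx": 0, "ty": 0, "tz": -70, "twist": 0, "claw": 50}, {"tx": 0, "ty": 0, "tz": -110, "twist": 0, "claw": 50}, {"tx": 0, "ty": 0, "tz": -150, "twist": 0, "claw": 50}]'

```text
time_s: 29.75
eef_pos: [0.5862, -0.1953, 0.2018]
orientation: [0.089, 0.996, -0.0, -0.0]
force: [0.9, -0.0, -0.7]
gripper_width: 0.568
```

```bash
python3 -c "
from h import *
go(.6905,-.2495,.247,-10.2)"
```

```text
t 29.75 pos [ 0.5862 -0.1953  0.2018] yaw -10.2 w 49.4 F [ 0.9 -0.  -0.7] | tx -112.2 ty -34.9 tz -45.3 twist 0.000 rows 3.0
```

>>> servo_tool --plan '[{"tx": -112, "ty": -35, "tz": -45, "twist": 0, "claw": 50}, {"tx": -112, "ty": -35, "tz": -45, "twist": 0, "claw": 50}, {"tx": -112, "ty": -35, "tz": -45, "twist": 0, "claw": 50}, {"tx": -112, "ty": -35, "tz": -45, "twist": 0, "claw": 50}, {"tx": -112, "ty": -35, "tz": -45, "twist": 0, "claw": 50}, {"tx": -112, "ty": -35, "tz": -45, "twist": 0, "claw": 50}]'

```text
time_s: 30.25
eef_pos: [0.6899, -0.2492, 0.2442]
orientation: [0.089, 0.996, 0.0, -0.001]
force: [-0.5, 1.2, -0.0]
gripper_width: 0.577
```

```bash
python3 - <<'E'
from h import *
s=snap('wrist','w30.png')
cv2.imwrite('pics/w30c.png',cv2.resize(s['frame'][0:260,160:520],None,fx=2.2,fy=2.2,interpolation=cv2.INTER_CUBIC))
go(.6385,.22,.247,-2.8)
E
```

```text
t 30.3 pos [ 0.6895 -0.2489  0.2442] yaw -10.18 w 50.2 F [ 0.4 -0.3 -0.4] | tx 133.1 ty 452.5 tz -2.1 twist -0.129 rows 11.3
```

View pics/w30c.png

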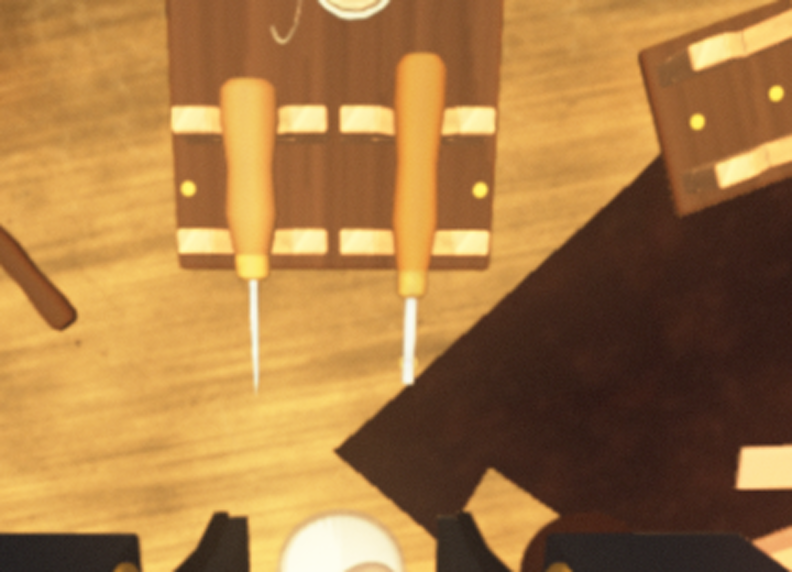

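>>> servo_tool --plan '[{"tx": 133, "ty": 452, "tz": 0, "twist": -0.129, "claw": 50}, {"tx": 133, "ty": 452, "tz": 0, "twist": -0.129, "claw": 50}, {"tx": 133, "ty": 452, "tz": 0, "twist": -0.129, "claw": 50}, {"tx": 133, "ty": 452, "tz": 0, "twist": -0.129, "claw": 50}, {"tx": 133, "ty": 452, "tz": 0, "twist": -0.129, "claw": 50}, {"tx": 133, "ty": 452, "tz": 0, "twist": -0.129, "claw": 50}, {"tx": 133, "ty": 452, "tz": 0, "twist": -0.129, "claw": 50}, {"tx": 133, "ty": 452, "tz": 0, "twist": -0.129, "claw": 50}, {"tx": 133, "ty": 452, "tz": 0, "twist": -0.129, "claw": 50}, {"tx": 133, "ty": 452, "tz": 0, "twist": -0.129, "claw": 50}]'

```text
time_s: 31.13
eef_pos: [0.6434, 0.1666, 0.2453]
orientation: [0.024, 1.0, -0.0, -0.001]
force: [0.6, 1.1, -0.2]
gripper_width: 0.574
```

>>> servo_tool --plan '[{"tx": 17, "ty": 57, "tz": 0, "twist": 0, "claw": 50}, {"tx": 17, "ty": 57, "tz": 0, "twist": 0, "claw": 50}, {"tx": 17, "ty": 57, "tz": 0, "twist": 0, "claw": 50}, {"tx": 17, "ty": 57, "tz": 0, "twist": 0, "claw": 50}, {"tx": 17, "ty": 57, "tz": 0, "twist": 0, "claw": 50}, {"tx": 17, "ty": 57, "tz": 0, "twist": 0, "claw": 50}]'

```text
time_s: 31.63
eef_pos: [0.6317, 0.2199, 0.2455]
orientation: [0.026, 1.0, -0.001, 0.0]
force: [-0.5, 0.1, -0.9]
gripper_width: 0.578
```

```bash
python3 - <<'E'
from h import *
s=snap('wrist','w31.png')
cv2.imwrite('pics/w31c.png',cv2.resize(s['frame'][0:260,160:520],None,fx=2.2,fy=2.2,interpolation=cv2.INTER_CUBIC))
t=snap('top','top1.png')
go(.6385,.22,.247,-2.8)
a=load('top0')
print([atd(s_,205,241).round(3).tolist()+atd(s_,378,219).round(3).tolist() for s_ in(a,t)])
E
```

```text
t 31.73 pos [0.6319 0.2202 0.2456] yaw -2.98 w 49.9 F [ 0.1 -0.8 -0. ] | tx -6.6 ty 0.1 tz -1.4 twist -0.003 rows 0.2
[[0.427, 0.203, 0.061, 0.48, -0.199, 0.059], [0.427, 0.202, 0.064, 0.481, -0.2, 0.055]]
```

View pics/w31c.png

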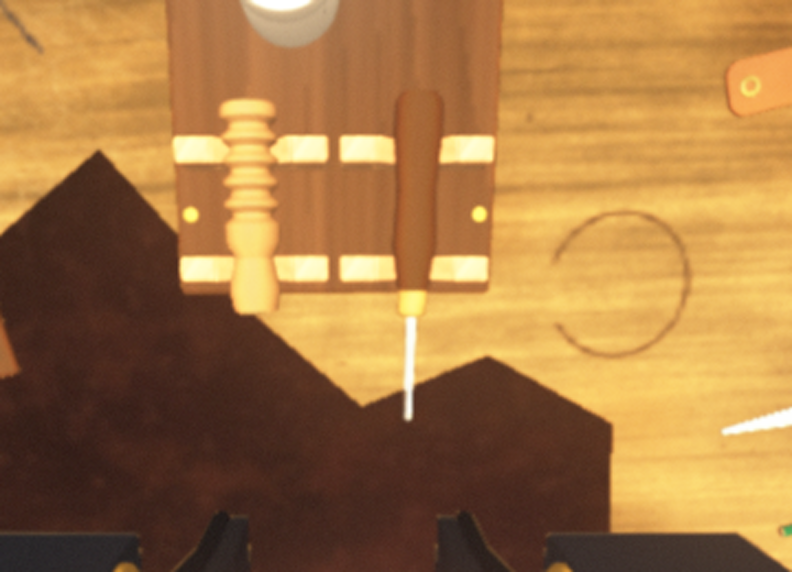

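View pics/top1.png

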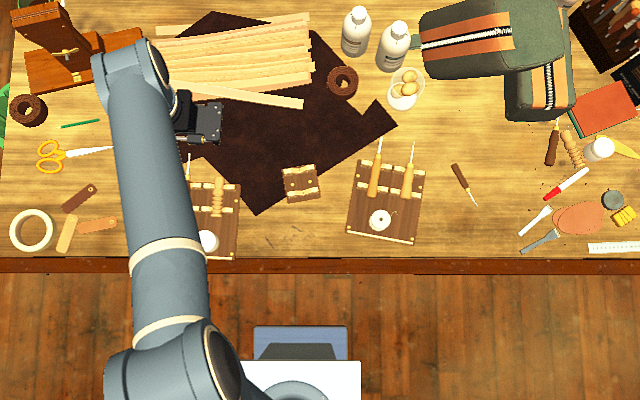

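```bash
python3 - <<'E'
from h import *
for im,tools in(('w31',{'slicker':((249,99),(255,313),(.531,.1827),-2.8),'beveller':((419,90),(411,315),(.535,.262),-2.8)}),('w30',{'awl':((249,78),(253,278),(.5729,-.2713),-10.1),'groover':((421,53),(412,296),(.5868,-.1932),-10.1)})):
    s=load(im);P=lambda p:atz(s,160+p[0]/2.2-.27,p[1]/2.2-.27,.043)
    for n,(a,b,c,y) in tools.items():
        m=(P(a)+P(b))[:2]/2-c;r=np.radians(y);d=(P(b)-P(a))
        x=[atd(s,160+p[0]/2.2,p[1]/2.2)[2].round(3) for p in (np.array(a)+(np.array(b)-a)*.3,np.array(a)+(np.array(b)-a)*.7)]
        print(n,'along %.1f across %.1f mm'%((m@[np.cos(r),np.sin(r)])*1e3,(m@[-np.sin(r),np.cos(r)])*1e3),'yaw',np.degrees(np.arctan2(d[1],d[0])).round(1),'ztop',x)
robot.job_done()
E
```

```text
slicker along 0.3 across -0.9 mm yaw -3.2 ztop [np.float64(0.056), np.float64(0.055)]
beveller along -0.9 across -0.7 mm yaw -3.6 ztop [np.float64(0.053), np.float64(0.049)]
awl along -0.8 across -0.5 mm yaw -10.9 ztop [np.float64(0.056), np.float64(0.053)]
groover along -1.5 across 0.1 mm yaw -11.0 ztop [np.float64(0.054), np.float64(0.053)]
the job is handed in; nothing more can be done
```

The four tools are swapped and the job is handed in, after about 32 s of the 141 s allowed. The groover (left) and awl (right) lie in the rest with the spool. The beveller (left) and slicker (right) lie in the rest with the pot. I parked the beveller and then the groover in the spare cradle, which is empty again.

- **Final position:** in the last wrist views every handle's middle was within 1.5 mm of its cradle's middle along the tool and 1 mm across. Each tool was within about 1° of the cradle's direction, with its top 49–56 mm above the bench, so all four are seated.
- **Spool and pot:** depth readings before and after agreed to about 1 mm in position and 3–4 mm in height, so neither appears to have moved.
- **Forces:** the largest force I read at the wrist was about 10 N. The gripper was clear of everything at hand-in.
- **Beveller:** I took the one lying in the rest because it measured about 160 mm overall, against 162 mm in the description. The small loose one measures 117 mm. A third dark tool at the far right is half hidden by the bag, so I could not measure it fully. The rest one's fork was seen only edge-on.
- **Other disagreement:** the arm's position readings wandered by 2–3 mm while it settled, so I corrected each placing from the wrist picture before lowering.

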